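Set out the nested lacquer cups to dry

TASK

The porcelain lacquer cups were put away damp, nested mouth down one over another in the two lidded brown jars. Lift off the lids, pull the cups apart and stand every cup mouth down on the slatted rack's floor, each in the row of its size (large cups in the widest row, medium in the middle one, small in the narrowest), then leave both jars closed with a lid properly home. Leave everything else on the counter where it stands; the horse's lacquer is still wet.

Things in the scene. Friction and masses are not known exactly. Their poses are not given: they have to be found in the camera images.
- rack: fixed wooden drying rack, 230 mm (x) by 236 mm (y); slatted floor 14 mm above the counter; dark rails 8 mm thick, 10 mm high above the floor, part it into three rows along y, 220 mm long inside (room for two cups each). Origin: centre of its underside; x away from the robot at yaw 0, z up. From the robot's side: widest row, middle row, narrowest row
- row_large (a point): centre of the widest row (80 mm between rails, for large cups), on the slatted floor (rack x = -67 mm, 14 mm above the counter); axes as the rack's
- row_medium (a point): centre of the middle row (66 mm between rails, for medium cups), on the slatted floor (rack x = +14 mm); axes as the rack's
- row_small (a point): centre of the narrowest row (52 mm between rails, for small cups), on the slatted floor (rack x = +81 mm); axes as the rack's
- jar_a_mouth (a point): first squat brown glazed jar (loose, about 1 kg): outside diameter 128 mm, height 50 mm, inside diameter 116 mm, wall 6 mm, inner floor 6 mm above its underside. The point is the centre of its mouth, in the plane of the rim, 50 mm above its underside; z up along the jar's axis
- jar_b_mouth (a point): second jar, the same as the first
- lid_a_knob (a point): knob of the lid that starts on the first jar: loose brown glazed domed lid (350 g), 124 mm across; upright round knob on top, 24 mm in diameter, 30 mm tall. The point is the knob's centre, 15 mm above the top of the dome, 51 mm above the surface when the lid is laid on a flat one. z up along the lid's axis. Both lids fit both jars
- lid_a_seat (a point): centre of that lid's seating face, the flat rim that rests on the jar's rim, 45 mm below the knob's centre; it coincides with the jar's mouth point when the lid is fully home. A locating lip reaches 6 mm below it, with 2 to 6 mm play all round in the jar
- lid_b_knob (a point): knob of the lid that starts on the second jar: loose brown glazed domed lid (350 g), 124 mm across; upright round knob on top, 24 mm in diameter, 30 mm tall. The point is the knob's centre, 15 mm above the top of the dome, 51 mm above the surface when the lid is laid on a flat one. z up along the lid's axis. Both lids fit both jars
- lid_b_seat (a point): centre of that lid's seating face, the flat rim that rests on the jar's rim, 45 mm below the knob's centre; it coincides with the jar's mouth point when the lid is fully home. A locating lip reaches 6 mm below it, with 2 to 6 mm play all round in the jar
- cup_large_a_mid (a point): large cup, plain white porcelain, round and straight-sided, outside diameter 52 mm, 60 mm tall, wall 3 mm, loose (140 g). Starts mouth down on a jar's inner floor, over any smaller and under any larger cup there, with 2 to 3 mm play. The point is its centre, half-way up; z points from its mouth to its closed end (up when mouth down). May be absent
- cup_medium_a_mid (a point): medium cup, plain white porcelain, round and straight-sided, outside diameter 40 mm, 51 mm tall, wall 3 mm, loose (90 g). Starts mouth down on a jar's inner floor, over any smaller and under any larger cup there, with 2 to 3 mm play. The point is its centre, half-way up; z points from its mouth to its closed end (up when mouth down). May be absent
- cup_small_a_mid (a point): small cup, plain white porcelain, round and straight-sided, outside diameter 28 mm, 42 mm tall, wall 3 mm, loose (50 g). Starts mouth down on a jar's inner floor, over any smaller and under any larger cup there, with 2 to 3 mm play. The point is its centre, half-way up; z points from its mouth to its closed end (up when mouth down). May be absent
- cup_large_b_mid (a point): large cup, plain white porcelain, round and straight-sided, outside diameter 52 mm, 60 mm tall, wall 3 mm, loose (140 g). Starts mouth down on a jar's inner floor, over any smaller and under any larger cup there, with 2 to 3 mm play. The point is its centre, half-way up; z points from its mouth to its closed end (up when mouth down). May be absent
- cup_medium_b_mid (a point): medium cup, plain white porcelain, round and straight-sided, outside diameter 40 mm, 51 mm tall, wall 3 mm, loose (90 g). Starts mouth down on a jar's inner floor, over any smaller and under any larger cup there, with 2 to 3 mm play. The point is its centre, half-way up; z points from its mouth to its closed end (up when mouth down). May be absent
- cup_small_b_mid (a point): small cup, plain white porcelain, round and straight-sided, outside diameter 28 mm, 42 mm tall, wall 3 mm, loose (50 g). Starts mouth down on a jar's inner floor, over any smaller and under any larger cup there, with 2 to 3 mm play. The point is its centre, half-way up; z points from its mouth to its closed end (up when mouth down). May be absent
- trivet: fixed round cork trivet, 136 mm across, 5 mm thick, empty, in front of the jars: a place to lay a lid; origin at the centre of its underside
- horse: bystander: crimson carved horse, 110 by 50 mm base, 160 mm tall, its lacquer still wet; origin at the centre of its underside
- bell: bystander: chrome desk bell, 84 mm across, 59 mm tall; origin at the centre of its underside
- pagoda: bystander: wooden pagoda-roof puppet base, 130 mm square, 133 mm tall; origin at the centre of its underside
- brush_pot: bystander: bamboo pot 72 mm across with brushes, 215 mm tall; origin at the centre of its underside
- tin: bystander: thinner tin, 80 mm across, 115 mm tall; origin at the centre of its underside
- mallet: bystander: carver's wooden mallet lying down, head 85 by 56 mm, handle 180 mm; origin under the head
- sanding_block: bystander: cork sanding block 100 by 55 by 32 mm; origin at the centre of its underside

How it is judged (in metres and radians):
At the end, for the whole second after the job is handed in: Every cup present stands upright, mouth down (tilt under 0.1 rad), on the rack's floor (height within 4 mm) between the rails of the row of its own size; each jar is upright and carries a lid fully home: within 9 mm of its axis, seating face within 4 mm of the rim's height, level within 0.08 rad (x of cup_large_a_mid in the frame of rack between -0.082 and -0.052 m and y of cup_large_a_mid in the frame of rack between -0.1 and 0.1 m and z of cup_large_a_mid in the frame of rack between 0.04 and 0.048 m and angle between each of cup_large_a_mid, cup_medium_a_mid, cup_small_a_mid, cup_large_b_mid, cup_medium_b_mid, cup_small_b_mid's own z axis and vertical below 0.1 rad and x of cup_medium_a_mid in the frame of rack between 0 and 0.028 m and y of cup_medium_a_mid in the frame of rack between -0.1 and 0.1 m and z of cup_medium_a_mid in the frame of rack between 0.0355 and 0.0435 m and x of cup_small_a_mid in the frame of rack between 0.068 and 0.094 m and y of cup_small_a_mid in the frame of rack between -0.1 and 0.1 m and z of cup_small_a_mid in the frame of rack between 0.031 and 0.039 m and x of cup_large_b_mid in the frame of rack between -0.082 and -0.052 m and y of cup_large_b_mid in the frame of rack between -0.1 and 0.1 m and z of cup_large_b_mid in the frame of rack between 0.04 and 0.048 m and x of cup_medium_b_mid in the frame of rack between 0 and 0.028 m and y of cup_medium_b_mid in the frame of rack between -0.1 and 0.1 m and z of cup_medium_b_mid in the frame of rack between 0.0355 and 0.0435 m and x of cup_small_b_mid in the frame of rack between 0.068 and 0.094 m and y of cup_small_b_mid in the frame of rack between -0.1 and 0.1 m and z of cup_small_b_mid in the frame of rack between 0.031 and 0.039 m and ((horizontal distance between lid_a_seat and jar_a_mouth below 0.009 m and z of lid_a_seat in the frame of jar_a_mouth between -0.004 and 0.004 m and angle between lid_a_seat's own z axis and vertical below 0.08 rad) or (horizontal distance between lid_b_seat and jar_a_mouth below 0.009 m and z of lid_b_seat in the frame of jar_a_mouth between -0.004 and 0.004 m and angle between lid_b_seat's own z axis and vertical below 0.08 rad)) and angle between each of jar_a_mouth, jar_b_mouth's own z axis and vertical below 0.08 rad and ((horizontal distance between lid_a_seat and jar_b_mouth below 0.009 m and z of lid_a_seat in the frame of jar_b_mouth between -0.004 and 0.004 m and angle between lid_a_seat's own z axis and vertical below 0.08 rad) or (horizontal distance between lid_b_seat and jar_b_mouth below 0.009 m and z of lid_b_seat in the frame of jar_b_mouth between -0.004 and 0.004 m and angle between lid_b_seat's own z axis and vertical below 0.08 rad))); the robot touches nothing.
It fails at once if another thing on the counter (horse, bell, pagoda base, brush pot, tin, mallet, sanding block) is moved more than 20 mm (distance of any of horse, bell, pagoda, brush_pot, tin, mallet, sanding_block from where it was at the start of the episode above 0.02 m).
It fails at once if the robot touches the wet horse (contact force between horse and the fingers above 1 N or contact force between horse and the arm above 1 N).
Of cup_large_a, cup_medium_a, cup_small_a, cup_large_b, cup_medium_b, cup_small_b only 4 to 6 are there at a start; the rules pass over those that are not, and their reading is None.
At some moment in a run one of lid_a, lid_b may be knocked a few centimetres aside while the robot is not near it.
It also fails if it takes over 210 s, if anything falls off the work surface, if the arm or the gripper's body presses on something with over 40 N, if the wrist force passes 120 N, or if a joint passes its speed limit or range.

ROBOT

A 6-joint arm with a two-finger parallel gripper is mounted at the origin on the work surface. World frame = base frame: x ahead of the robot, y to its left, z up, the work surface at z = 0. Lengths are in m, angles in degrees, forces in N, time in s.
With the tool pointing down it reaches from about 0.4 to 0.825 m from the base axis. Payload 7 kg.
Tool frame: the origin (TCP) lies between the finger pads; the fingertips stand 19 mm ahead of it and the grasp point (between the pads) is the TCP; x points along the fingers, y is the direction in which the jaws open and shut, and the axes are right-handed (so a half turn about x gives the same grasp; the last joint's range is limited). The gripper opens to 88 mm and grips with 3 to 60 N. Pads are 19 mm wide; open, the fingers measure 130 mm over their backs; the gripper's body (78 mm by 193 mm) begins 47 mm behind the grasp point.
Start: joints at [84.517, 20.546, 0.682, 0, -70.136, -16.507], TCP at [0.253, 0.626, 0.206] pointing down, gripper open.
Joint ranges: [-176.03, 176.03], [-82.01, 121.73], [-58.28, 71.71], [-173.87, 95.51], [-174.79, -0.11], [-173.66, 173.66]. Speed limits (degrees/s): [136.94, 136.94, 172.46, 180, 180, 180].

INTERFACE

Orientations are given as [roll, pitch, yaw] about the fixed x, y, z axes, in that order (R = Rz(yaw) Ry(pitch) Rx(roll)).
In Python, from plant import r gives the robot as it stands.
- The arm moves only by the tool send_rows, never from a script. Its argument "plan" is a list of rows, each a list of 2 entries, a list of its own where there are three numbers: the shift along the tool's x, y, z scaled (see below), then the turn, a rotation vector about the tool's x, y, z scaled (see below). A call has exactly 5 rows; each row is the pose to reach, as a shift and turn from the pose measured when the call began, along the tool's axes at that moment; what a row does not reach only later rows make up. The controller multiplies each number of a shift by 0.15 m and each number of a turn by pi/4 rad. A row lasts 1/10 s, in which the tool goes at most 50 mm and 8.59 degrees, less where a joint would pass 70% of its speed; a pose out of reach is approached as far as the arm can. A call with a number of a shift or a turn outside -1 to 1 is refused whole. A call with a gripper value outside its range is refused whole. "jaw" is the opening, from -1 (shut) to 1 (fully open), so that 0 is half open, set as the call begins (left out, the last holds). The fingers move at their own pace and stop on an object; "force" is the grip in N (left out, the last holds). Time passes only in rows, so rows that repeat a pose let the fingers close, or fill a call up. It gives the time, the measured TCP pose, the force and the opening at its end, in the units of the state.
- r.get_state(): the state, without advancing time (a new reading comes with each control period).
- r.capture(name): name is "side" or "top"; returns a dict with "color" (420x560x3 uint8, red, green, blue), "range_z" (420x560 float32, m along the optical axis (not along the pixel's ray), 0 where there is no reading), "mtx" (3x3 intrinsics, pixels), "pose" (4x4, takes a point from camera to world coordinates). Camera axes: x right, y down, z forward; pixel columns grow to the right and rows downward; lengths in m; the calibration is good to about 2 mm. A picture is of the moment at which its call begins.
- r.close_job(): hands the job in, once; it reports no verdict.
Trained networks look in a picture, given as the dict that the camera call returned (one of the last four; its "shot" number tells which), for a name from the list of things; names that differ only in an ending like _2 or _b are one class to them, and where a whole thing is asked for, a point or a joint stands for the part that bears it (a point fixed in the world has none). Each returns a list of dicts, best first, with "score" (0 to 1); they miss things now and then, are a little off and sometimes report something else, mostly with a low value. They report only what shows in the picture. A call takes as long as a camera call.
- r.find_in(picture, target): "uv" ([column, row] in pixels, amid what is visible of it).
- r.trace(picture, target): "mask" (420x560 bool, what is visible of it) and "uv" ([column, row] in pixels, amid what is visible of it).
The state is a dict: "time_s": time; "joints": joint angles; "qd": joint speeds; "joint_torque": joint torques, N m; "tcp_pos": TCP position; "eef_rot": TCP orientation; "contact_force": force on the tool from outside, world axes, zero at the start; "moment": the same for the moment, N m; "gripper_width": finger opening in m.
Only numpy, scipy, OpenCV 4.12 (cv2) and the standard library are available. Lean on these libraries where they do the work, as an engineer would, in place of code of your own. Each camera call takes 0.05 s, during which the arm holds its last target. There are 200 camera calls.

## Working session

There is one attempt and no reset: what is moved stays moved. The work goes in short steps, Python scripts to look and compute and a tool call to move; the robot and the scene stay as the last step left them, time stands still between calls to the robot, and variables do not carry over. Pictures are saved under pics/ and viewed, about 12 in all and at most 16, crops included, and the job is handed in when it is done.

Besides the shell and the picture viewer there is one more tool, called as a command line: name --argument value ..., lists and objects as JSON in quotes. send_rows: Moves the arm, as the interface text tells. Its arguments: {"type":"object","properties":{"plan":{"type":"array"},"jaw":{"type":"number"},"force":{"type":"number"}},"required":["plan"]}

```bash
ls; mkdir -p pics
cat > h.py <<'E'
import numpy as np, cv2
from plant import r
from scipy.spatial.transform import Rotation as R
def cloud(c):
    z=c["range_z"]; v,u=np.indices(z.shape); K=c["mtx"]
    p=np.stack([(u-K[0,2])/K[0,0]*z,(v-K[1,2])/K[1,1]*z,z],-1)
    w=p@c["pose"][:3,:3].T+c["pose"][:3,3]; w[z==0]=np.nan
    return w
def save(c,n): cv2.imwrite("pics/"+n,c["color"][:,:,::-1])
E
python3 - <<'E'
from h import *
s=r.get_state(); print(s)
for n in ["top","side"]:
    c=r.capture(n); save(c,n+"0.png"); w=cloud(c); np.save(n+"0.npy",w)
    print(n,c["pose"].round(3).tolist(),c["mtx"].round(1).tolist())
    for t in ["lid_a_knob","jar_a_mouth","rack","trivet","horse","bell","pagoda","brush_pot","tin","mallet","sanding_block"]:
        for d in r.trace(c,t)[:3]:
            m=d["mask"]; q=w[m]; q=q[~np.isnan(q[:,0])]
            print(t,round(d["score"],2),np.round(d["uv"]),m.sum(),"med",np.median(q,0).round(3),"lo",np.percentile(q,2,axis=0).round(3),"hi",np.percentile(q,98,axis=0).round(3)) if len(q) else 0
E
```

```text
pics
{'time_s': 0.0, 'joints': array([ 8.45174731e+01,  2.05912635e+01,  6.33948009e-01, -2.03982046e-02,
       -7.01349636e+01, -1.65072989e+01]), 'qd': array([ 0.03140821, -0.0508608 , -0.06671258, -0.06895298,  0.01255483,
        0.0014382 ]), 'joint_torque': array([ 2.09843631e-03, -5.82705474e+01,  2.93064952e+01,  6.99726373e+00,
        7.04070000e-03, -1.56944425e-04]), 'tcp_pos': array([0.25257438, 0.62540507, 0.20462509]), 'eef_rot': array([  94.76984455,   89.90574895, -107.22692814]), 'contact_force': array([ 0.90511062,  0.46816894, -0.00364523]), 'moment': array([ 0.03815534, -0.00313412,  0.01557575]), 'gripper_width': 0.08756715360519157}
top [[0.019, -0.992, 0.127, 0.414], [-1.0, -0.02, -0.008, -0.005], [0.01, -0.126, -0.992, 1.264], [0.0, 0.0, 0.0, 1.0]] [[399.8, 0.0, 278.6], [0.0, 399.8, 208.2], [0.0, 0.0, 1.0]]
lid_a_knob 0.86 [159. 209.] 1196 med [0.553 0.337 0.076] lo [0.503 0.29  0.06 ] hi [0.609 0.392 0.109]
jar_a_mouth 0.43 [315. 222.] 5403 med [ 0.539 -0.121  0.014] lo [ 0.43  -0.235 -0.001] hi [ 0.651 -0.008  0.027]
rack 0.83 [311. 220.] 5373 med [ 0.539 
[... 2755 characters left out ...]
64 med [ 0.744 -0.19   0.073] lo [ 0.715 -0.215 -0.001] hi [ 0.867 -0.006  0.197]
tin 0.69 [403. 297.] 1776 med [ 0.657 -0.436  0.085] lo [ 0.635 -0.456  0.002] hi [ 0.708 -0.383  0.116]
tin 0.24 [293. 254.] 5006 med [ 0.538 -0.134  0.013] lo [ 0.426 -0.244  0.005] hi [ 0.653 -0.009  0.025]
tin 0.21 [342. 193.] 1179 med [0.777 0.013 0.076] lo [ 0.707 -0.005 -0.003] hi [0.852 0.112 0.148]
mallet 0.91 [371. 352.] 1825 med [ 0.509 -0.513  0.035] lo [ 0.476 -0.559 -0.001] hi [ 0.666 -0.475  0.056]
mallet 0.28 [214. 226.] 487 med [0.366 0.058 0.027] lo [0.334 0.039 0.002] hi [0.406 0.091 0.048]
sanding_block 0.6 [203. 161.] 352 med [0.452 0.48  0.028] lo [0.406 0.465 0.004] hi [0.503 0.524 0.034]
```

View pics/top0.png

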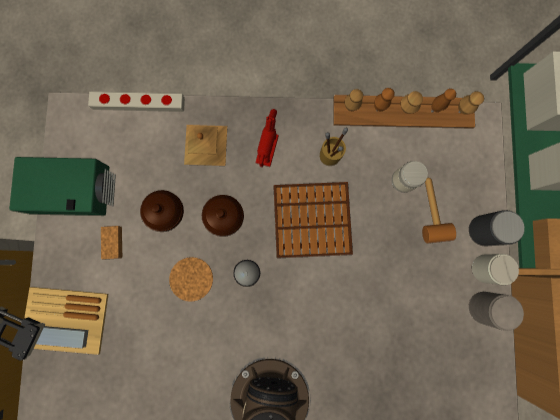

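View pics/side0.png

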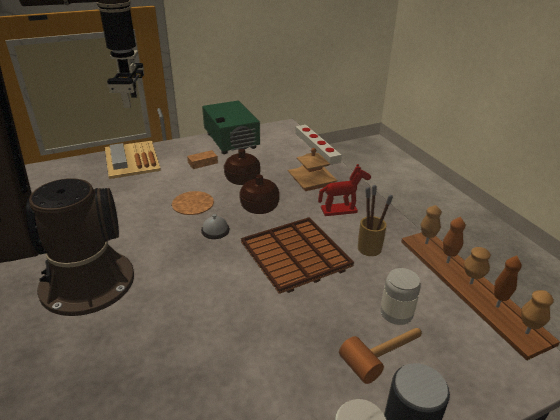

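Run:
```python
from h import *
for n in ["top","side"]:
    w=np.load(n+"0.npy")
    for nm,(x,y) in dict(A=(.553,.337),B=(.542,.153)).items():
        q=w[(abs(w[...,0]-x)<.09)&(abs(w[...,1]-y)<.09)]
        k=q[(q[:,2]>.100)&(q[:,2]<.13)]; l=q[(q[:,2]>.053)&(q[:,2]<.085)]; j=q[(q[:,2]>.045)&(q[:,2]<.053)]
        for a,b in (("knob",k),("dome",l),("rim",j)):
            if len(b): print(n,nm,a,len(b),((b[:,:2].min(0)+b[:,:2].max(0))/2).round(4),np.median(b,0).round(4),np.ptp(b[:,:2],axis=0).round(3),cv2.minEnclosingCircle(b[:,:2].astype(np.float32)))
    q=w[(w[...,0]>.40)&(w[...,0]<.68)&(w[...,1]>-.26)&(w[...,1]<.02)&(w[...,2]>.02)&(w[...,2]<.04)]
    print(n,"rails",len(q),cv2.minAreaRect(q[:,:2].astype(np.float32)),np.median(q,0))
    d=w[(w[...,0]>.40)&(w[...,0]<.68)&(w[...,1]>-.26)&(w[...,1]<.02)&(w[...,2]>.008)]
    print(cv2.minAreaRect(d[:,:2].astype(np.float32)))
    print(np.histogram(q[:,0],bins=np.arange(.41,.67,.004)))
```

```text
top A knob 57 [0.5559 0.343 ] [0.5553 0.3435 0.109 ] [0.023 0.021] ((0.5562295913696289, 0.3440225124359131), 0.011812102980911732)
top A dome 1202 [0.5562 0.3445] [0.5522 0.3351 0.0751] [0.123 0.122] ((0.5548526644706726, 0.34337371587753296), 0.06342434138059616)
top A rim 83 [0.5555 0.3454] [0.5239 0.311  0.049 ] [0.126 0.126] ((0.5560739040374756, 0.3446080684661865), 0.06421578675508499)
top B knob 53 [0.5457 0.156 ] [0.5444 0.1556 0.1092] [0.021 0.023] ((0.5463475584983826, 0.15623915195465088), 0.012037570588290691)
top B dome 1215 [0.5448 0.1568] [0.541  0.1526 0.0754] [0.123 0.122] ((0.5446907877922058, 0.15674053132534027), 0.06245483458042145)
top B rim 67 [0.5457 0.1563] [0.5245 0.1369 0.0498] [0.124 0.125] ((0.545050859451294, 0.15714909136295319), 0.0639762431383133)
top rails 1082 ((0.5403184294700623, -0.1210303008556366), (0.23000487685203552, 0.23610222339630127), 3.6663265228271484) [ 0.53694208 -0.12296102  0.0237959 ]
((0.5405758023262024, -0.12101556360721588), (0.23075434565544128, 0.23610007762908936), 3.6612913608551025)
(array([ 0,  0, 16, 37, 50, 53, 34,  5
[... 1943 characters left out ...]
 13, 37, 48, 46, 37, 10,  8,  8,  5,  7,
        9,  7,  6,  8,  6,  4,  5,  8,  8, 25, 39, 47, 42, 18,  5,  8,  5,
        6,  7,  5,  6,  6,  6, 13, 26, 40, 50, 28, 12,  1,  0]), array([0.41 , 0.414, 0.418, 0.422, 0.426, 0.43 , 0.434, 0.438, 0.442,
       0.446, 0.45 , 0.454, 0.458, 0.462, 0.466, 0.47 , 0.474, 0.478,
       0.482, 0.486, 0.49 , 0.494, 0.498, 0.502, 0.506, 0.51 , 0.514,
       0.518, 0.522, 0.526, 0.53 , 0.534, 0.538, 0.542, 0.546, 0.55 ,
       0.554, 0.558, 0.562, 0.566, 0.57 , 0.574, 0.578, 0.582, 0.586,
       0.59 , 0.594, 0.598, 0.602, 0.606, 0.61 , 0.614, 0.618, 0.622,
       0.626, 0.63 , 0.634, 0.638, 0.642, 0.646, 0.65 , 0.654, 0.658,
       0.662, 0.666, 0.67 ]))
```

```bash
cat >> h.py <<'E'
def st():
    s=r.get_state(); Q=R.from_euler("xyz",s["eef_rot"],degrees=True)
    return s,Q
def go(x,y,z,jaw=(0,1,0)):
    "numbers from the present pose to a TCP target, tool down, jaws along jaw"
    s,Q=st(); j=np.array(jaw,float)/np.linalg.norm(jaw); xt=np.array([0,0,-1.])
    T=R.from_matrix(np.c_[xt,j,np.cross(xt,j)])
    d=Q.inv().apply(np.array([x,y,z])-s["tcp_pos"]); t=(Q.inv()*T).as_rotvec()
    print("t",round(s["time_s"],2),"tcp",s["tcp_pos"].round(4),"F",s["contact_force"].round(1),"w",round(s["gripper_width"],4),"shift",(d/.15).round(3),"turn",(t/(np.pi/4)).round(3))
E
python3 - <<'E'
from h import *
s,Q=st(); print(Q.as_matrix().round(3))
go(.556,.344,.25); go(.556,.344,.25,(0,-1,0)); go(.556,.344,.25,(1,0,0)); go(.556,.344,.25,(-1,0,0))
w=np.load("top0.npy")
q=w[(w[...,1]>.41)&(w[...,1]<.8)&(w[...,0]>.51)&(w[...,0]<.75)&(w[...,2]>.05)]
for lo in np.arange(.05,.3,.04):
    b=q[(q[:,2]>lo)&(q[:,2]<lo+.04)]
    if len(b): print(lo,len(b),b.min(0),b.max(0))
E
```

```text
[[-0.    -0.374 -0.927]
 [-0.    -0.927  0.374]
 [-1.     0.    -0.   ]]
t 1.2 tcp [0.2528 0.6259 0.2055] F [ 0.1  0.1 -0.5] w 0.0878 shift [-0.296  0.985 -2.578] turn [ 3.511 -0.    -0.   ]
t 1.2 tcp [0.2528 0.6259 0.2055] F [ 0.1  0.1 -0.5] w 0.0878 shift [-0.296  0.985 -2.578] turn [-0.489  0.    -0.   ]
t 1.2 tcp [0.2528 0.6259 0.2055] F [ 0.1  0.1 -0.5] w 0.0878 shift [-0.296  0.985 -2.578] turn [-2.489  0.    -0.   ]
t 1.2 tcp [0.2528 0.6259 0.2055] F [ 0.1  0.1 -0.5] w 0.0878 shift [-0.296  0.985 -2.578] turn [ 1.511 -0.    -0.   ]
0.05 447 [0.53748774 0.49536301 0.05006595] [0.69639285 0.75657972 0.08999309]
0.09 4940 [0.53741746 0.49573384 0.09002341] [0.69848191 0.76208636 0.12999812]
0.13 43 [0.54442553 0.57045287 0.13007893] [0.57068552 0.5902242  0.13476842]
```

send_rows --plan '[[[0,0.985,-0.86],[-0.489,0,0]],[[0,0.985,-0.86],[-0.489,0,0]],[[0,0.985,-0.86],[-0.489,0,0]],[[0,0.985,-0.86],[-0.489,0,0]],[[0,0.985,-0.86],[-0.489,0,0]]]' --jaw 1 --force 30

```text
time_s: 1.7
tcp_pos: [0.3179, 0.4361, 0.2064]
eef_rot: [-59.2, 90.0, 120.7]
contact_force: [-0.0, 0.6, 1.4]
gripper_width: 0.0881
```

send_rows --plan '[[[0,0.32,-0.8],[0,0,0]],[[0,0.32,-0.8],[0,0,0]],[[0,0.32,-0.8],[0,0,0]],[[0,0.32,-0.8],[0,0,0]],[[0,0.32,-0.8],[0,0,0]]]'

```text
time_s: 2.2
tcp_pos: [0.4384, 0.3874, 0.2061]
eef_rot: [-7.5, 90.0, 172.3]
contact_force: [-0.0, -1.0, 0.6]
gripper_width: 0.0875
```

send_rows --plan '[[[0,0.32,-0.8],[0,0,0]],[[0,0.32,-0.8],[0,0,0]],[[0,0.32,-0.8],[0,0,0]],[[0,0.32,-0.8],[0,0,0]],[[0,0.32,-0.8],[0,0,0]]]'

```text
time_s: 2.7
tcp_pos: [0.5578, 0.3391, 0.2055]
eef_rot: [12.2, 89.9, -168.1]
contact_force: [0.4, 0.2, -0.7]
gripper_width: 0.088
```

send_rows --plan '[[[0.4,-0.03,0.012],[0,0,0]],[[0.4,-0.03,0.012],[0,0,0]],[[0.55,-0.03,0.012],[0,0,0]],[[0.68,-0.03,0.012],[0,0,0]],[[0.68,-0.03,0.012],[0,0,0]]]'

```text
time_s: 3.2
tcp_pos: [0.5537, 0.3433, 0.1017]
eef_rot: [36.6, 89.7, -143.6]
contact_force: [-0.2, -1.0, 0.1]
gripper_width: 0.0879
```

send_rows --plan '[[[0,0,0],[0,0,0]],[[0,0,0],[0,0,0]],[[0,0,0],[0,0,0]],[[0,0,0],[0,0,0]],[[0,0,0],[0,0,0]]]' --jaw -1 --force 30

```text
time_s: 3.7
tcp_pos: [0.5539, 0.3435, 0.1024]
eef_rot: [34.5, 89.7, -145.7]
contact_force: [-0.3, -0.1, -0.6]
gripper_width: 0.0533
```

send_rows --plan '[[[0,0,0],[0,0,0]],[[0,0,0],[0,0,0]],[[-0.05,0,0],[0,0,0]],[[-0.1,0,0],[0,0,0]],[[-0.2,0,0],[0,0,0]]]'

```text
time_s: 4.2
tcp_pos: [0.5537, 0.3432, 0.1324]
eef_rot: [36.6, 89.6, -143.6]
contact_force: [-0.2, 0.2, -0.3]
gripper_width: 0.013
```

send_rows --plan '[[[-0.1,0,0],[0,0,0]],[[-0.1,0,0],[0,0,0]],[[-0.1,0,0],[0,0,0]],[[-0.1,0,0],[0,0,0]],[[-0.1,0,0],[0,0,0]]]' --jaw 0.3

```text
time_s: 4.7
tcp_pos: [0.5534, 0.3429, 0.1466]
eef_rot: [37.5, 89.6, -142.7]
contact_force: [-0.2, -0.3, -0.1]
gripper_width: 0.0478
```

Run:
```python
from h import *
go(.556,.344,.103,(0,-1,0))
for n in ("top","side"):
    w=cloud(r.capture(n))
    q=w[(abs(w[...,0]-.556)<.08)&(abs(w[...,1]-.344)<.08)&(w[...,2]<.112)]; l=q[(q[:,2]>.05)]; k=q[(q[:,2]>.09)&(q[:,2]<.111)]
    print(n,len(l),(l.min(0)+l.max(0))/2,len(k),k.min(0),k.max(0))
```

```text
t 4.7 tcp [0.5534 0.3429 0.1466] F [-0.2 -0.3 -0.1] w 0.0478 shift [ 0.291 -0.008 -0.019] turn [-0.005  0.007 -0.006]Traceback (most recent call last):
  File "<stdin>", line 6, in <module>
    return umr_minimum(a, axis, None, out, keepdims, initial, where)
ValueError: zero-size array to reduction operation minimum which has no identity
```

send_rows --plan '[[[0.1,-0.01,-0.015],[0,0,0]],[[0.2,-0.01,-0.015],[0,0,0]],[[0.29,-0.01,-0.015],[0,0,0]],[[0.29,-0.01,-0.015],[0,0,0]],[[0.29,-0.01,-0.015],[0,0,0]]]'

```text
time_s: 5.25
tcp_pos: [0.5554, 0.3441, 0.1026]
eef_rot: [41.1, 89.5, -139.1]
contact_force: [-0.3, 0.8, -0.4]
gripper_width: 0.0572
```

send_rows --plan '[[[0,0,0],[0,0,0]],[[0,0,0],[0,0,0]],[[0,0,0],[0,0,0]],[[0,0,0],[0,0,0]],[[0,0,0],[0,0,0]]]' --jaw -1 --force 30

```text
time_s: 5.75
tcp_pos: [0.5555, 0.3442, 0.1029]
eef_rot: [40.7, 89.5, -139.5]
contact_force: [-0.4, 0.7, 0.2]
gripper_width: 0.0225
```

send_rows --plan '[[[0,0,0],[0,0,0]],[[0,0,0],[0,0,0]],[[0,0,0],[0,0,0]],[[0,0,0],[0,0,0]],[[0,0,0],[0,0,0]]]'

```text
time_s: 6.25
tcp_pos: [0.5555, 0.3442, 0.1029]
eef_rot: [40.5, 89.5, -139.7]
contact_force: [-0.1, 0.3, -1.0]
gripper_width: 0.0004
```

send_rows --plan '[[[-0.2,0,0],[0,0,0]],[[-0.4,0,0],[0,0,0]],[[-0.6,0,0.3],[0,0,0]],[[-0.6,0,0.6],[0,0,0]],[[-0.6,0,0.9],[0,0,0]]]' --jaw 0.2

```text
time_s: 6.75
tcp_pos: [0.42, 0.3453, 0.1946]
eef_rot: [34.0, 89.6, -146.3]
contact_force: [-1.1, 1.1, -1.0]
gripper_width: 0.0349
```

```bash
cat >> h.py <<'E'
def lids(c,n=""):
    w=cloud(c)
    for nm,(x,y) in dict(A=(.556,.344),B=(.545,.1565),T=(.348,.253)).items():
        q=w[(abs(w[...,0]-x)<.09)&(abs(w[...,1]-y)<.085)]
        for a,lo,hi in (("knob",.09,.114),("dome",.056,.085),("low",.02,.055)):
            b=q[(q[:,2]>lo)&(q[:,2]<hi)]
            if len(b)>5: print(n,nm,a,len(b),"c",((b[:,:2].min(0)+b[:,:2].max(0))/2).round(4),"ext",np.ptp(b[:,:2],axis=0).round(3),"zmax",b[:,2].max().round(3))
E
python3 - <<'E'
from h import *
for n in ("top","side"):
    c=r.capture(n); lids(c,n)
    if n=="side": cv2.imwrite("pics/s1.png",cv2.resize(c["color"][100:260,160:380,::-1],None,fx=3,fy=3))
E
```

```text
top A knob 64 c [0.5558 0.3429] ext [0.023 0.021] zmax 0.114
top A dome 1175 c [0.5562 0.3423] ext [0.122 0.118] zmax 0.085
top A low 160 c [0.5558 0.3445] ext [0.127 0.127] zmax 0.055
top B knob 58 c [0.5447 0.156 ] ext [0.023 0.023] zmax 0.113
top B dome 1192 c [0.5446 0.1565] ext [0.122 0.122] zmax 0.085
top B low 111 c [0.5443 0.1563] ext [0.126 0.125] zmax 0.055
side A knob 49 c [0.5551 0.3421] ext [0.021 0.029] zmax 0.111
side A dome 479 c [0.5544 0.335 ] ext [0.115 0.113] zmax 0.084
side A low 319 c [0.5532 0.3222] ext [0.124 0.103] zmax 0.055
side B knob 58 c [0.5446 0.1513] ext [0.021 0.024] zmax 0.113
side B dome 595 c [0.5429 0.1457] ext [0.118 0.106] zmax 0.085
side B low 377 c [0.5407 0.1358] ext [0.12  0.095] zmax 0.055
```

View pics/s1.png

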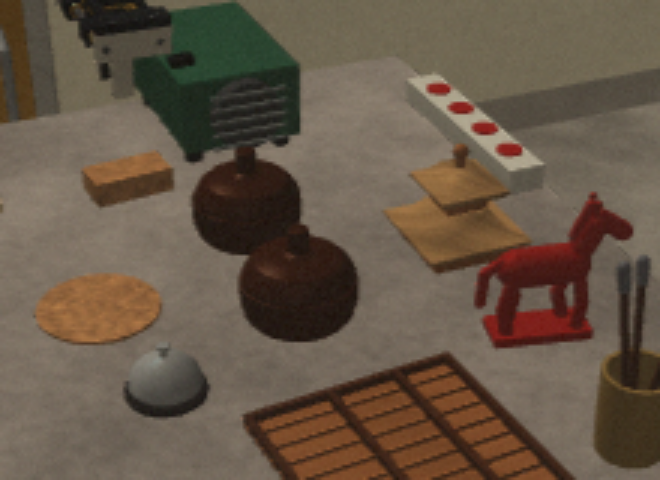

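Run:
```python
from h import *
s,Q=st(); print(s["tcp_pos"],s["gripper_width"])
for n in ("top","side"):
    c=r.capture(n); w=cloud(c)
    q=w[(abs(w[...,0]-.42)<.12)&(abs(w[...,1]-.345)<.12)&(w[...,2]>.13)&(w[...,2]<.4)]
    for lo in np.arange(.13,.4,.01):
        b=q[(q[:,2]>lo)&(q[:,2]<=lo+.01)]
        if len(b): print(n,lo.round(3),len(b),b.min(0).round(3),b.max(0).round(3))
    if n=="side":
        P=np.linalg.inv(c["pose"])@np.r_[s["tcp_pos"],1]; uv=c["mtx"]@P[:3]; u,v=(uv[:2]/uv[2]).astype(int); print(u,v)
        im=c["color"][:,:,::-1].copy(); cv2.circle(im,(u,v),1,(0,255,0),-1)
        cv2.imwrite("pics/g.png",cv2.resize(im[max(v-60,0):v+40,u-60:u+60],None,fx=6,fy=6,interpolation=cv2.INTER_NEAREST))
```

```text
[0.41717262 0.34477303 0.1947816 ] 0.042956294216080035
top 0.28 10 [0.378 0.257 0.28 ] [0.453 0.292 0.29 ]
top 0.29 67 [0.378 0.287 0.291] [0.455 0.35  0.3  ]
top 0.3 372 [0.377 0.251 0.3  ] [0.454 0.347 0.31 ]
top 0.31 63 [0.377 0.249 0.31 ] [0.454 0.335 0.32 ]
top 0.32 637 [0.377 0.249 0.32 ] [0.454 0.333 0.33 ]
top 0.33 13 [0.392 0.329 0.331] [0.441 0.333 0.338]
top 0.34 3 [0.395 0.329 0.345] [0.442 0.329 0.347]
top 0.38 8 [0.407 0.309 0.382] [0.426 0.311 0.386]
side 0.21 12 [0.409 0.306 0.216] [0.427 0.373 0.219]
side 0.22 38 [0.406 0.298 0.22 ] [0.427 0.377 0.23 ]
side 0.23 26 [0.407 0.299 0.23 ] [0.427 0.388 0.24 ]
side 0.24 23 [0.406 0.299 0.241] [0.428 0.309 0.25 ]
side 0.25 20 [0.407 0.298 0.25 ] [0.429 0.31  0.26 ]
side 0.26 2 [0.409 0.3   0.26 ] [0.428 0.3   0.261]
side 0.27 5 [0.39  0.259 0.279] [0.451 0.383 0.28 ]
side 0.28 106 [0.379 0.251 0.28 ] [0.459 0.432 0.29 ]
side 0.29 138 [0.379 0.251 0.29 ] [0.455 0.436 0.3  ]
side 0.3 141 [0.379 0.246 0.3  ] [0.457 0.434 0.31 ]
side 0.31 149 [0.379 0.244 0.31 ] [0.458 0.438 0.32 ]
side 0.32 262 [0.379 0.243 0.32 ] [0.456 0.445 0.33 ]
side 0.33 78 [0.393 0.321 0.33 ] [0.443 0.395 0.34 ]
side 0.34 59 [0.396 0.328 0.34 ] [0.444 0.396 0.35 ]
side 0.35 56 [0.393 0.323 0.35 ] [0.442 0.372 0.36 ]
side 0.36 49 [0.397 0.325 0.36 ] [0.439 0.348 0.37 ]
side 0.37 70 [0.379 0.318 0.37 ] [0.456 0.384 0.38 ]
side 0.38 97 [0.382 0.302 0.38 ] [0.457 0.396 0.39 ]
side 0.39 85 [0.382 0.303 0.39 ] [0.451 0.349 0.4  ]
199 133
```

View pics/g.png

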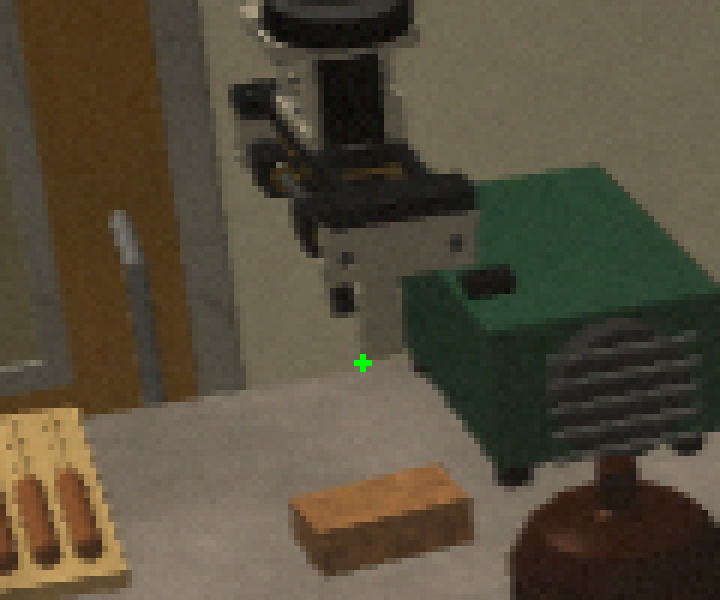

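send_rows --plan '[[[0,0.61,0.46],[0,0,0]],[[0,0.61,0.46],[0,0,0]],[[0.4,0.61,0.46],[0,0,0]],[[0.8,0.61,0.46],[0,0,0]],[[0.8,0.61,0.46],[0,0,0]]]' --jaw -0.4

```text
time_s: 7.45
tcp_pos: [0.3499, 0.2515, 0.0724]
eef_rot: [41.0, 89.5, -139.2]
contact_force: [0.2, 0.6, 0.5]
gripper_width: 0.0268
```

send_rows --plan '[[[0.2,0,0],[0,0,0]],[[0.35,0,0],[0,0,0]],[[0.5,0,0],[0,0,0]],[[0.5,0,0],[0,0,0]],[[0.5,0,0],[0,0,0]]]'

```text
time_s: 7.95
tcp_pos: [0.3499, 0.2509, -0.0027]
eef_rot: [45.4, 89.4, -134.8]
contact_force: [0.4, -0.4, 0.2]
gripper_width: 0.0263
```

send_rows --plan '[[[0.02,0,0],[0,0,0]],[[0.04,0,0],[0,0,0]],[[0.06,0,0],[0,0,0]],[[0.06,0,0],[0,0,0]],[[0.06,0,0],[0,0,0]]]'

```text
time_s: 8.45
tcp_pos: [0.3499, 0.251, -0.0115]
eef_rot: [44.9, 89.4, -135.3]
contact_force: [0.4, -0.6, 0.3]
gripper_width: 0.0264
```

send_rows --plan '[[[0.01,0,0],[0,0,0]],[[0.02,0,0],[0,0,0]],[[0.02,0,0],[0,0,0]],[[0.02,0,0],[0,0,0]],[[0.02,0,0],[0,0,0]]]'

```text
time_s: 8.95
tcp_pos: [0.3499, 0.2509, -0.0145]
eef_rot: [45.1, 89.4, -135.1]
contact_force: [-0.3, 0.1, 0.2]
gripper_width: 0.0262
```

send_rows --plan '[[[0.01,0,0],[0,0,0]],[[0.02,0,0],[0,0,0]],[[0.02,0,0],[0,0,0]],[[0.02,0,0],[0,0,0]],[[0.02,0,0],[0,0,0]]]'

```text
time_s: 9.45
tcp_pos: [0.35, 0.2511, -0.0159]
eef_rot: [45.5, 89.5, -134.7]
contact_force: [-8.4, -3.4, 31.7]
gripper_width: 0.0262
```

send_rows --plan '[[[-0.3,0,0],[0,0,0]],[[-0.6,0,0],[0,0,0]],[[-0.84,0,0],[0,0,0]],[[-0.84,-0.15,-0.35],[0,0,0]],[[-0.84,-0.3,-0.69],[0,0,0]]]' --jaw 0.2

```text
time_s: 9.95
tcp_pos: [0.4444, 0.2934, 0.113]
eef_rot: [10.7, 89.9, -169.4]
contact_force: [-0.9, 1.6, 0.6]
gripper_width: 0.0522
```

send_rows --plan '[[[0,-0.3,-0.7],[0,0,0]],[[0,-0.3,-0.7],[0,0,0]],[[0,-0.3,-0.7],[0,0,0]],[[0,-0.3,-0.7],[0,0,0]],[[0,-0.3,-0.7],[0,0,0]]]'

```text
time_s: 10.45
tcp_pos: [0.549, 0.3377, 0.1117]
eef_rot: [23.6, 89.8, -156.5]
contact_force: [-0.4, -0.0, -0.0]
gripper_width: 0.0528
```

```bash
sed -i 's/np.array(\[x,y,z\])/np.array([x,y,z-.0392])/; s/"numbers from.*"/"z true; state z reads 39 mm low"/' h.py; python3 -c "
from h import *
go(.556,.343,.103,(0,-1,0))"
```

```text
t 10.45 tcp [0.549  0.3377 0.1117] F [-0.4 -0.  -0. ] w 0.0528 shift [ 0.319 -0.036 -0.048] turn [-0.002  0.005 -0.002]
```

send_rows --plan '[[[0,-0.036,-0.048],[0,0,0]],[[0.1,-0.036,-0.048],[0,0,0]],[[0.2,-0.036,-0.048],[0,0,0]],[[0.32,-0.036,-0.048],[0,0,0]],[[0.32,-0.036,-0.048],[0,0,0]]]'

```text
time_s: 10.95
tcp_pos: [0.5542, 0.3421, 0.0617]
eef_rot: [30.7, 89.6, -149.4]
contact_force: [-0.1, 0.0, -0.1]
gripper_width: 0.0526
```

send_rows --plan '[[[0,0,0],[0,0,0]],[[0,0,0],[0,0,0]],[[0,0,0],[0,0,0]],[[0,0,0],[0,0,0]],[[0,0,0],[0,0,0]]]' --jaw -1 --force 30

```text
time_s: 11.45
tcp_pos: [0.5544, 0.3424, 0.0625]
eef_rot: [27.3, 89.6, -152.8]
contact_force: [-1.5, 0.3, 2.9]
gripper_width: 0.0234
```

send_rows --plan '[[[0,0,0],[0,0,0]],[[0,0,0],[0,0,0]],[[0,0,0],[0,0,0]],[[0,0,0],[0,0,0]],[[0,0,0],[0,0,0]]]'

```text
time_s: 11.95
tcp_pos: [0.5543, 0.3426, 0.0625]
eef_rot: [25.8, 89.6, -154.2]
contact_force: [-2.5, 1.5, 1.3]
gripper_width: 0.0235
```

send_rows --plan '[[[-0.05,0,0],[0,0,0]],[[-0.1,0,0],[0,0,0]],[[-0.2,0,0],[0,0,0]],[[-0.35,0,0],[0,0,0]],[[-0.5,0,0],[0,0,0]]]'

```text
time_s: 12.45
tcp_pos: [0.5546, 0.3422, 0.1383]
eef_rot: [30.5, 89.6, -149.6]
contact_force: [0.1, -0.0, -3.0]
gripper_width: 0.0237
```

send_rows --plan '[[[0,0.3,0.69],[0,0,0]],[[0,0.3,0.69],[0,0,0]],[[0,0.3,0.69],[0,0,0]],[[0,0.3,0.69],[0,0,0]],[[0,0.3,0.69],[0,0,0]]]'

```text
time_s: 12.95
tcp_pos: [0.4516, 0.2978, 0.1402]
eef_rot: [26.8, 89.7, -153.2]
contact_force: [0.3, 0.6, -3.4]
gripper_width: 0.0233
```

send_rows --plan '[[[0,0.3,0.69],[0,0,0]],[[0,0.3,0.69],[0,0,0]],[[0.1,0.3,0.69],[0,0,0]],[[0.3,0.3,0.69],[0,0,0]],[[0.5,0.3,0.69],[0,0,0]]]'

```text
time_s: 13.45
tcp_pos: [0.3488, 0.2543, 0.0662]
eef_rot: [-14.7, 89.8, 165.3]
contact_force: [-0.2, 1.3, -4.9]
gripper_width: 0.0234
```

```bash
python3 -c "
from h import *
go(.348,.253,.0625,(0,-1,0))"
```

```text
t 13.45 tcp [0.3488 0.2543 0.0662] F [-0.2  1.3 -4.9] w 0.0234 shift [0.286 0.009 0.005] turn [0.    0.004 0.001]
```

send_rows --plan '[[[0.1,0.01,0],[0,0,0]],[[0.18,0.01,0],[0,0,0]],[[0.24,0.01,0],[0,0,0]],[[0.28,0.01,0],[0,0,0]],[[0.29,0.01,0],[0,0,0]]]'

```text
time_s: 13.95
tcp_pos: [0.3502, 0.254, 0.0232]
eef_rot: [-55.1, 89.9, 125.0]
contact_force: [1.3, -3.2, 15.5]
gripper_width: 0.023
```

send_rows --plan '[[[0,0,0],[0,0,0]],[[0,0,0],[0,0,0]],[[0,0,0],[0,0,0]],[[0,0,0],[0,0,0]],[[0,0,0],[0,0,0]]]' --jaw 0.2

```text
time_s: 14.45
tcp_pos: [0.3502, 0.2541, 0.0234]
eef_rot: [-62.4, 89.9, 117.7]
contact_force: [0.9, 0.2, -0.5]
gripper_width: 0.0515
```

send_rows --plan '[[[-0.3,0,0],[0,0,0]],[[-0.6,0,0],[0,0,0]],[[-0.8,0,0],[0,0,0]],[[-0.8,0,0],[0,0,0]],[[-0.8,0,0],[0,0,0]]]'

```text
time_s: 14.95
tcp_pos: [0.3503, 0.2542, 0.144]
eef_rot: [-88.5, 89.8, 91.5]
contact_force: [0.5, -0.1, -0.7]
gripper_width: 0.0527
```

```bash
cat >> h.py <<'E'
def cups(c,x,y,n=""):
    "white points inside jar near x,y by height"
    w=cloud(c); col=c["color"].astype(int)
    m=(np.hypot(w[...,0]-x,w[...,1]-y)<.056)&(w[...,2]>.01)&(w[...,2]<.1)&(col.min(-1)>70)
    q=w[m]; print(n,"white",m.sum())
    h,e=np.histogram(q[:,2],np.arange(.01,.1,.003)); print([(round(a*1000),int(k)) for a,k in zip(e,h) if k])
    if len(q)>20:
        z=np.percentile(q[:,2],97); b=q[q[:,2]>z-.006]; print("top z",z.round(4),len(b),cv2.minEnclosingCircle(b[:,:2].astype(np.float32)),((b[:,:2].min(0)+b[:,:2].max(0))/2).round(4))
E
python3 - <<'E'
from h import *
go(.556,.344,.2,(0,-1,0))
t=r.capture("top"); s=r.capture("side")
for n,c in (("top",t),("side",s)): cups(c,.556,.344,n); lids(c,n)
a=cv2.resize(t["color"][160:310,120:300,::-1],None,fx=3,fy=3)
b=cv2.resize(s["color"][120:270,160:340,::-1],None,fx=3,fy=3)
cv2.imwrite("pics/open_a.png",cv2.resize(np.hstack([a,b]),(800,333)))
E
```

```text
t 14.95 tcp [0.3503 0.2542 0.144 ] F [ 0.5 -0.1 -0.7] w 0.0527 shift [-0.11  -0.597 -1.372] turn [0.001 0.    0.005]
top white 134
[(10, 1), (37, 1), (46, 1), (49, 2), (52, 35), (55, 51), (58, 33), (61, 10)]
top z 0.0615 89 ((0.5590166449546814, 0.3457394540309906), 0.01945941336452961) [0.5589 0.345 ]
top A dome 80 c [0.5602 0.345 ] ext [0.034 0.037] zmax 0.064
top A low 549 c [0.5556 0.3438] ext [0.127 0.128] zmax 0.055
top B knob 60 c [0.5451 0.1564] ext [0.023 0.023] zmax 0.114
top B dome 1185 c [0.5446 0.1563] ext [0.122 0.121] zmax 0.085
top B low 115 c [0.5442 0.1562] ext [0.126 0.125] zmax 0.055
top T low 330 c [0.3634 0.2527] ext [0.099 0.117] zmax 0.045
side white 118
[(22, 4), (28, 8), (31, 7), (34, 10), (37, 7), (40, 10), (43, 7), (46, 3), (49, 13), (52, 19), (55, 27), (58, 3)]
top z 0.0576 52 ((0.5582262873649597, 0.34008732438087463), 0.022484999150037766) [0.5586 0.3388]
side A dome 15 c [0.5543 0.34  ] ext [0.026 0.03 ] zmax 0.059
side A low 608 c [0.5545 0.3424] ext [0.128 0.135] zmax 0.055
side B knob 60 c [0.5438 0.1529] ext [0.02  0.023] zmax 0.111
side B dome 607 c [0.543  0.1456] ext [0.115 0.105] zmax 0.085
side B low 378 c [0.5407 0.1337] ext [0.12  0.094] zmax 0.055
side T dome 48 c [0.353  0.2488] ext [0.024 0.027] zmax 0.072
side T low 583 c [0.352  0.2437] ext [0.119 0.108] zmax 0.054
```

View pics/open_a.png

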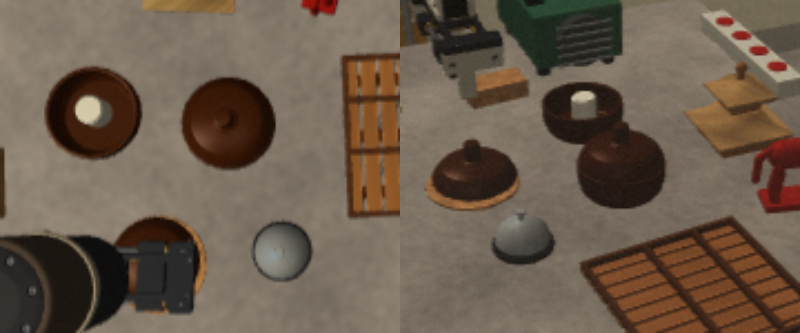

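send_rows --plan '[[[0,-0.3,-0.7],[0,0,0]],[[0,-0.3,-0.7],[0,0,0]],[[0,-0.3,-0.7],[0,0,0]],[[0,-0.3,-0.7],[0,0,0]],[[0,-0.3,-0.7],[0,0,0]]]'

```text
time_s: 15.55
tcp_pos: [0.4538, 0.2973, 0.1408]
eef_rot: [24.6, 89.7, -155.4]
contact_force: [0.7, -0.4, 0.0]
gripper_width: 0.0526
```

send_rows --plan '[[[0,-0.3,-0.7],[0,0,0]],[[0,-0.3,-0.7],[0,0,0]],[[0,-0.3,-0.7],[0,0,0]],[[0.2,-0.3,-0.7],[0,0,0]],[[0.4,-0.3,-0.7],[0,0,0]]]'

```text
time_s: 16.05
tcp_pos: [0.5578, 0.3423, 0.08]
eef_rot: [12.8, 89.8, -167.2]
contact_force: [-0.1, 0.3, -0.3]
gripper_width: 0.0526
```

```bash
python3 -c "
from h import *
go(.559,.345,.042,(0,-1,0))"
```

```text
t 16.05 tcp [0.5578 0.3423 0.08  ] F [-0.1  0.3 -0.3] w 0.0526 shift [ 0.515 -0.019 -0.01 ] turn [ 0.     0.005 -0.001]
```

send_rows --plan '[[[0,-0.02,-0.01],[0,0,0]],[[0.2,-0.02,-0.01],[0,0,0]],[[0.35,-0.02,-0.01],[0,0,0]],[[0.5,-0.02,-0.01],[0,0,0]],[[0.51,-0.02,-0.01],[0,0,0]]]'

```text
time_s: 16.55
tcp_pos: [0.5572, 0.3443, 0.0024]
eef_rot: [27.1, 89.6, -152.9]
contact_force: [0.3, -0.4, -1.0]
gripper_width: 0.0524
```

send_rows --plan '[[[0,0,0],[0,0,0]],[[0,0,0],[0,0,0]],[[0,0,0],[0,0,0]],[[0,0,0],[0,0,0]],[[0,0,0],[0,0,0]]]' --jaw -1 --force 20

```text
time_s: 17.05
tcp_pos: [0.5578, 0.3452, 0.0044]
eef_rot: [18.1, 89.7, -161.8]
contact_force: [-3.7, 0.9, 7.6]
gripper_width: 0.0398
```

send_rows --plan '[[[-0.05,0,0],[0,0,0]],[[-0.1,0,0],[0,0,0]],[[-0.2,0,0],[0,0,0]],[[-0.35,0,0],[0,0,0]],[[-0.5,0,0],[0,0,0]]]'

```text
time_s: 17.55
tcp_pos: [0.5582, 0.3451, 0.081]
eef_rot: [19.5, 89.7, -160.4]
contact_force: [0.5, 0.4, -0.9]
gripper_width: 0.0398
```

send_rows --plan '[[[-0.2,0,0],[0,0,0]],[[-0.4,0,0],[0,0,0]],[[-0.6,0,0],[0,0,0]],[[-0.7,0,0],[0,0,0]],[[-0.7,0,0],[0,0,0]]]'

```text
time_s: 18.05
tcp_pos: [0.5599, 0.3462, 0.1904]
eef_rot: [-93.5, 89.9, 86.5]
contact_force: [-0.3, -0.4, -1.0]
gripper_width: 0.0395
```

Run:
```python
from h import *
go(.559,.345,.042,(0,-1,0))
s=r.capture("side"); cups(s,.556,.344)
t=r.capture("top"); cups(t,.556,.344)
b=cv2.resize(s["color"][60:210,160:340,::-1],None,fx=4,fy=4)
cv2.imwrite("pics/m1.png",b)
```

```text
t 18.05 tcp [0.5599 0.3462 0.1904] F [-0.3 -0.4 -1. ] w 0.0395 shift [1.251 0.011 0.006] turn [ 0.001 -0.     0.003]
 white 60
[(22, 4), (25, 4), (28, 5), (31, 6), (34, 7), (37, 6), (40, 6), (43, 9), (46, 10), (49, 3)]
top z 0.0495 21 ((0.5594043135643005, 0.3423623740673065), 0.013490702956914902) [0.5574 0.3426]
 white 2
[(34, 2)]
```

View pics/m1.png

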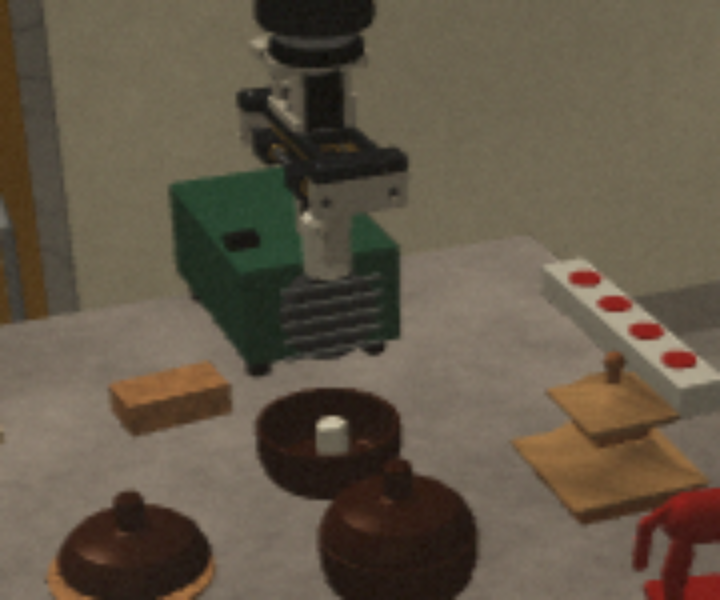

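send_rows --plan '[[[0,0.86,0],[0,0,0]],[[0,0.86,0],[0,0,0]],[[0,0.86,0],[0,0,0]],[[0,0.86,0],[0,0,0]],[[0,0.86,0],[0,0,0]]]'

```text
time_s: 18.65
tcp_pos: [0.5581, 0.2152, 0.1859]
eef_rot: [14.8, 89.7, -165.3]
contact_force: [0.3, 0.7, -1.9]
gripper_width: 0.0396
```

send_rows --plan '[[[0,0.86,0],[0,0,0]],[[0,0.86,0],[0,0,0]],[[0,0.86,0],[0,0,0]],[[0,0.86,0],[0,0,0]],[[0,0.86,0],[0,0,0]]]'

```text
time_s: 19.15
tcp_pos: [0.558, 0.0863, 0.1856]
eef_rot: [14.7, 89.6, -165.4]
contact_force: [0.1, 0.5, -1.2]
gripper_width: 0.04
```

send_rows --plan '[[[0,0.86,0],[0,0,0]],[[0,0.86,0],[0,0,0]],[[0,0.86,0],[0,0,0]],[[0,0.86,0],[0,0,0]],[[0,0.86,0],[0,0,0]]]'

```text
time_s: 19.65
tcp_pos: [0.5581, -0.042, 0.1853]
eef_rot: [13.3, 89.6, -166.8]
contact_force: [0.6, -0.4, -1.6]
gripper_width: 0.0396
```

send_rows --plan '[[[0,0.86,0],[0,0,0]],[[0,0.86,0],[0,0,0]],[[0.1,0.86,0],[0,0,0]],[[0.35,0.86,0],[0,0,0]],[[0.6,0.86,0],[0,0,0]]]'

```text
time_s: 20.15
tcp_pos: [0.5586, -0.1704, 0.0949]
eef_rot: [17.1, 89.7, -163.0]
contact_force: [0.1, 0.0, -1.7]
gripper_width: 0.0395
```

Run:
```python
from h import *
go(.5575,-.171,.0516,(0,-1,0))
```

```text
t 20.15 tcp [ 0.5586 -0.1704  0.0949] F [ 0.1  0.  -1.7] w 0.0395 shift [0.55  0.003 0.005] turn [-0.002  0.006 -0.002]
```

send_rows --plan '[[[0.15,0,0],[0,0,0]],[[0.3,0,0],[0,0,0]],[[0.42,0,0],[0,0,0]],[[0.5,0,0],[0,0,0]],[[0.53,0,0],[0,0,0]]]'

```text
time_s: 20.65
tcp_pos: [0.5581, -0.1692, 0.014]
eef_rot: [11.4, 89.6, -168.6]
contact_force: [-0.3, -0.1, -1.2]
gripper_width: 0.0395
```

send_rows --plan '[[[0.005,0,0],[0,0,0]],[[0.01,0,0],[0,0,0]],[[0.015,0,0],[0,0,0]],[[0.015,0,0],[0,0,0]],[[0.015,0,0],[0,0,0]]]'

```text
time_s: 21.15
tcp_pos: [0.5586, -0.1693, 0.0125]
eef_rot: [14.6, 89.7, -165.4]
contact_force: [-0.3, 1.2, 1.1]
gripper_width: 0.0398
```

send_rows --plan '[[[0,0,0],[0,0,0]],[[0,0,0],[0,0,0]],[[0,0,0],[0,0,0]],[[-0.1,0,0],[0,0,0]],[[-0.3,0,0],[0,0,0]]]' --jaw 0.2

```text
time_s: 21.65
tcp_pos: [0.5568, -0.1691, 0.0557]
eef_rot: [6.1, 89.4, -173.9]
contact_force: [0.4, -0.3, 0.1]
gripper_width: 0.0523
```

send_rows --plan '[[[-0.3,0,0],[0,0,0]],[[-0.6,0,0],[0,0,0]],[[-0.7,-0.3,0],[0,0,0]],[[-0.7,-0.5,0],[0,0,0]],[[-0.7,-0.8,0],[0,0,0]]]'

```text
time_s: 22.15
tcp_pos: [0.5581, -0.0487, 0.1616]
eef_rot: [4.6, 89.5, -175.5]
contact_force: [0.2, 0.5, 0.8]
gripper_width: 0.0523
```

send_rows --plan '[[[0,-0.95,0],[0,0,0]],[[0,-0.95,0],[0,0,0]],[[0,-0.95,0],[0,0,0]],[[0,-0.95,0],[0,0,0]],[[0,-0.95,0],[0,0,0]]]'

```text
time_s: 22.65
tcp_pos: [0.5582, 0.0949, 0.1614]
eef_rot: [5.5, 89.5, -174.5]
contact_force: [-0.5, -1.0, 0.1]
gripper_width: 0.0527
```

Run:
```python
from h import *
go(.558,.344,.2,(0,-1,0))
for n in ("side","top"):
    s=r.capture(n); cups(s,.556,.344,n); cups(s,.5575,-.171,n+" rack")
```

```text
t 22.65 tcp [0.5582 0.0949 0.1614] F [-0.5 -1.   0.1] w 0.0527 shift [ 3.000e-03 -1.661e+00  1.000e-03] turn [-0.     0.011 -0.001]
side white 59
[(19, 1), (22, 1), (25, 6), (28, 4), (31, 6), (34, 3), (37, 8), (40, 6), (43, 10), (46, 10), (49, 4)]
top z 0.0498 22 ((0.5597044825553894, 0.34241968393325806), 0.014100971631705761) [0.5581 0.341 ]
side rack white 282
[(10, 1), (13, 7), (16, 8), (19, 12), (22, 10), (25, 15), (28, 13), (31, 7), (34, 15), (37, 9), (40, 12), (43, 13), (46, 11), (49, 8), (52, 15), (55, 9), (58, 29), (61, 60), (64, 27), (67, 1)]
top z 0.0654 108 ((0.5587530136108398, -0.17142771184444427), 0.019394295290112495) [ 0.5583 -0.1717]
top white 0
[]
top rack white 179
[(10, 9), (13, 10), (16, 6), (19, 2), (22, 3), (25, 2), (28, 1), (31, 2), (34, 2), (37, 3), (40, 2), (46, 2), (49, 3), (52, 1), (58, 11), (61, 44), (64, 63), (67, 12), (70, 1)]
top z 0.0685 99 ((0.5596595406532288, -0.1674976497888565), 0.018998177722096443) [ 0.5592 -0.1673]
```

send_rows --plan '[[[0,-0.83,0],[0,0,0]],[[0,-0.83,0],[0,0,0]],[[0,-0.83,0],[0,0,0]],[[0,-0.83,0],[0,0,0]],[[0,-0.83,0],[0,0,0]]]' --jaw 0.1

```text
time_s: 23.25
tcp_pos: [0.5586, 0.2169, 0.161]
eef_rot: [8.4, 89.5, -171.8]
contact_force: [-1.0, -0.3, 0.2]
gripper_width: 0.0482
```

send_rows --plan '[[[0,-0.83,0],[0,0,0]],[[0,-0.83,0],[0,0,0]],[[0,-0.83,0],[0,0,0]],[[0.2,-0.83,0],[0,0,0]],[[0.5,-0.83,0],[0,0,0]]]'

```text
time_s: 23.75
tcp_pos: [0.5603, 0.3421, 0.0878]
eef_rot: [-28.8, 89.7, 151.0]
contact_force: [1.1, 0.6, -0.6]
gripper_width: 0.048
```

Run:
```python
from h import *
go(.558,.344,.036,(0,-1,0))
```

```text
t 23.75 tcp [0.5603 0.3421 0.0878] F [ 1.1  0.6 -0.6] w 0.048 shift [ 0.607 -0.011  0.013] turn [-0.004  0.006  0.003]
```

send_rows --plan '[[[0,-0.01,0.012],[0,0,0]],[[0.2,-0.01,0.012],[0,0,0]],[[0.4,-0.01,0.012],[0,0,0]],[[0.58,-0.01,0.012],[0,0,0]],[[0.6,-0.01,0.012],[0,0,0]]]'

```text
time_s: 24.25
tcp_pos: [0.5575, 0.3417, -0.0035]
eef_rot: [2.3, 89.6, -178.0]
contact_force: [0.3, -1.1, 0.4]
gripper_width: 0.0479
```

send_rows --plan '[[[0,0,0],[0,0,0]],[[0,0,0],[0,0,0]],[[0,0,0],[0,0,0]],[[0,0,0],[0,0,0]],[[0,0,0],[0,0,0]]]' --jaw -1 --force 20

```text
time_s: 24.75
tcp_pos: [0.5586, 0.3424, -0.0015]
eef_rot: [-15.3, 89.7, 164.5]
contact_force: [-0.9, -1.4, 7.3]
gripper_width: 0.0274
```

send_rows --plan '[[[0,0,0],[0,0,0]],[[0,0,0],[0,0,0]],[[-0.1,0,0],[0,0,0]],[[-0.3,0,0],[0,0,0]],[[-0.6,0,0],[0,0,0]]]'

```text
time_s: 25.25
tcp_pos: [0.5575, 0.341, 0.0878]
eef_rot: [13.7, 89.5, -166.5]
contact_force: [0.6, 1.1, -0.6]
gripper_width: 0.0274
```

send_rows --plan '[[[-0.3,0,0],[0,0,0]],[[-0.6,0,0],[0,0,0]],[[-0.6,0.3,0],[0,0,0]],[[-0.6,0.5,0],[0,0,0]],[[-0.6,0.8,0],[0,0,0]]]'

```text
time_s: 25.75
tcp_pos: [0.5577, 0.2211, 0.1795]
eef_rot: [8.0, 89.6, -172.2]
contact_force: [0.4, -0.4, 0.7]
gripper_width: 0.0265
```

send_rows --plan '[[[0,0.86,0],[0,0,0]],[[0,0.86,0],[0,0,0]],[[0,0.86,0],[0,0,0]],[[0,0.86,0],[0,0,0]],[[0,0.86,0],[0,0,0]]]'

```text
time_s: 26.25
tcp_pos: [0.5575, 0.0914, 0.1807]
eef_rot: [3.9, 89.6, -176.4]
contact_force: [0.1, -0.1, -1.3]
gripper_width: 0.0275
```

send_rows --plan '[[[0,0.86,0],[0,0,0]],[[0,0.86,0],[0,0,0]],[[0,0.86,0],[0,0,0]],[[0,0.86,0],[0,0,0]],[[0,0.86,0],[0,0,0]]]'

```text
time_s: 26.75
tcp_pos: [0.5572, -0.0372, 0.181]
eef_rot: [2.8, 89.6, -177.5]
contact_force: [-0.0, 0.5, -0.6]
gripper_width: 0.0272
```

Run:
```python
from h import *
go(.6244,-.167,.044,(0,-1,0))
c=r.capture("side"); cups(c,.556,.344)
c=r.capture("top"); cups(c,.556,.344)
```

```text
t 26.75 tcp [ 0.5572 -0.0372  0.181 ] F [-0.   0.5 -0.6] w 0.0272 shift [ 1.172  0.863 -0.46 ] turn [-0.006  0.008 -0.   ]
 white 0
[]
 white 0
[]
```

send_rows --plan '[[[0,0.3,-0.25],[0,0,0]],[[0,0.6,-0.46],[0,0,0]],[[0,0.86,-0.46],[0,0,0]],[[0.3,0.86,-0.46],[0,0,0]],[[0.6,0.86,-0.46],[0,0,0]]]'

```text
time_s: 27.35
tcp_pos: [0.6268, -0.1658, 0.0903]
eef_rot: [4.0, 89.8, -176.2]
contact_force: [-0.1, 1.1, -1.0]
gripper_width: 0.0271
```

Run:
```python
from h import *
go(.6244,-.167,.0457,(0,-1,0))
```

```text
t 27.35 tcp [ 0.6268 -0.1658  0.0903] F [-0.1  1.1 -1. ] w 0.0271 shift [0.558 0.008 0.014] turn [-0.005  0.004 -0.   ]
```

Lower, release, lift, and go to fetch lid A back.

send_rows --plan '[[[0.15,0.008,0.014],[0,0,0]],[[0.3,0.008,0.014],[0,0,0]],[[0.42,0.008,0.014],[0,0,0]],[[0.52,0.008,0.014],[0,0,0]],[[0.55,0.008,0.014],[0,0,0]]]'

```text
time_s: 27.85
tcp_pos: [0.6239, -0.1657, 0.0064]
eef_rot: [1.5, 89.7, -178.6]
contact_force: [-8.9, 7.3, 22.7]
gripper_width: 0.0271
```

send_rows --plan '[[[0.005,0,0],[0,0,0]],[[0.01,0,0],[0,0,0]],[[0.01,0,0],[0,0,0]],[[0.01,0,0],[0,0,0]],[[0.01,0,0],[0,0,0]]]'

```text
time_s: 28.35
tcp_pos: [0.624, -0.1655, 0.0065]
eef_rot: [7.7, 89.7, -172.3]
contact_force: [-3.6, 0.1, 7.5]
gripper_width: 0.0274
```

send_rows --plan '[[[0,0,0],[0,0,0]],[[0,0,0],[0,0,0]],[[0,0,0],[0,0,0]],[[-0.1,0,0],[0,0,0]],[[-0.3,0,0],[0,0,0]]]' --jaw 0.1

```text
time_s: 28.85
tcp_pos: [0.6226, -0.1653, 0.0504]
eef_rot: [3.4, 89.4, -176.7]
contact_force: [1.3, 0.4, 1.2]
gripper_width: 0.0475
```

send_rows --plan '[[[-0.3,0,0],[0,0,0]],[[-0.6,0,0],[0,0,0]],[[-0.8,-0.2,0.2],[0,0,0]],[[-0.8,-0.4,0.4],[0,0,0]],[[-0.8,-0.6,0.6],[0,0,0]]]'

```text
time_s: 29.35
tcp_pos: [0.5336, -0.0743, 0.1735]
eef_rot: [-0.5, 89.6, 179.4]
contact_force: [-0.7, 1.5, -0.4]
gripper_width: 0.048
```

Run:
```python
from h import *
go(.35,.254,.2,(0,-1,0))
for n in ("side","top"):
    s=r.capture(n); cups(s,.6244,-.167,n); lids(s,n)
```

```text
t 29.35 tcp [ 0.5336 -0.0743  0.1735] F [-0.7  1.5 -0.4] w 0.048 shift [ 0.093 -2.186  1.229] turn [-0.003  0.009  0.   ]
side white 173
[(10, 2), (13, 6), (16, 5), (19, 8), (22, 11), (25, 6), (28, 7), (31, 10), (34, 6), (37, 9), (40, 9), (43, 10), (46, 7), (49, 13), (52, 31), (55, 14), (58, 3), (61, 10), (64, 6)]
top z 0.0641 18 ((0.5729581117630005, -0.16782572865486145), 0.013949448242783546) [ 0.573  -0.1678]
side A low 536 c [0.5549 0.3424] ext [0.128 0.133] zmax 0.053
side B knob 58 c [0.5454 0.155 ] ext [0.023 0.029] zmax 0.11
side B dome 601 c [0.5416 0.1472] ext [0.114 0.11 ] zmax 0.085
side B low 384 c [0.5423 0.1361] ext [0.123 0.096] zmax 0.055
side T dome 49 c [0.3531 0.2487] ext [0.023 0.023] zmax 0.072
side T low 573 c [0.3511 0.2446] ext [0.119 0.11 ] zmax 0.054
top white 0
[]
top A low 309 c [0.5557 0.3604] ext [0.127 0.094] zmax 0.055
top T low 196 c [0.3578 0.2932] ext [0.091 0.039] zmax 0.045
```

send_rows --plan '[[[0,-0.73,0.41],[0,0,0]],[[0,-0.73,0.41],[0,0,0]],[[0,-0.73,0.41],[0,0,0]],[[0,-0.73,0.41],[0,0,0]],[[0,-0.73,0.41],[0,0,0]]]' --jaw 0.2

```text
time_s: 29.95
tcp_pos: [0.47, 0.0372, 0.175]
eef_rot: [-11.4, 89.6, 168.8]
contact_force: [0.8, -0.5, 0.4]
gripper_width: 0.0524
```

send_rows --plan '[[[0,-0.73,0.41],[0,0,0]],[[0,-0.73,0.41],[0,0,0]],[[0,-0.73,0.41],[0,0,0]],[[0,-0.73,0.41],[0,0,0]],[[0,-0.73,0.41],[0,0,0]]]'

```text
time_s: 30.45
tcp_pos: [0.4087, 0.1465, 0.1759]
eef_rot: [-11.0, 89.6, 169.2]
contact_force: [0.1, 0.1, 0.5]
gripper_width: 0.0523
```

send_rows --plan '[[[0,-0.73,0.41],[0,0,0]],[[0,-0.73,0.41],[0,0,0]],[[0,-0.73,0.41],[0,0,0]],[[0.2,-0.73,0.41],[0,0,0]],[[0.4,-0.73,0.41],[0,0,0]]]'

```text
time_s: 30.95
tcp_pos: [0.3476, 0.2564, 0.1163]
eef_rot: [-32.4, 89.7, 147.8]
contact_force: [-0.5, 0.2, -0.3]
gripper_width: 0.0525
```

Run:
```python
from h import *
go(.35,.254,.0627,(0,-1,0))
for n in ("side","top"):
    s=r.capture(n); lids(s,n)
```

```text
t 30.95 tcp [0.3476 0.2564 0.1163] F [-0.5  0.2 -0.3] w 0.0525 shift [ 0.619  0.018 -0.019] turn [0.004 0.006 0.004]
side A low 538 c [0.5548 0.3416] ext [0.127 0.136] zmax 0.052
side B knob 58 c [0.5443 0.1539] ext [0.022 0.027] zmax 0.113
side B dome 605 c [0.542  0.1449] ext [0.117 0.109] zmax 0.085
side B low 376 c [0.5398 0.1353] ext [0.117 0.095] zmax 0.055
side T dome 49 c [0.3529 0.2497] ext [0.023 0.024] zmax 0.072
side T low 584 c [0.353  0.2464] ext [0.116 0.108] zmax 0.055
top A low 475 c [0.5558 0.3449] ext [0.127 0.128] zmax 0.055
top B knob 59 c [0.5446 0.1563] ext [0.023 0.022] zmax 0.114
top B dome 1181 c [0.5459 0.1567] ext [0.12  0.122] zmax 0.085
top B low 112 c [0.5441 0.1565] ext [0.126 0.125] zmax 0.055
top T dome 9 c [0.3473 0.2618] ext [0.009 0.007] zmax 0.075
top T low 353 c [0.3621 0.2559] ext [0.102 0.104] zmax 0.045
```

send_rows --plan '[[[0,0.018,-0.018],[0,0,0]],[[0.2,0.018,-0.018],[0,0,0]],[[0.4,0.018,-0.018],[0,0,0]],[[0.6,0.018,-0.018],[0,0,0]],[[0.62,0.018,-0.018],[0,0,0]]]'

```text
time_s: 31.55
tcp_pos: [0.3486, 0.2497, 0.0203]
eef_rot: [27.9, 89.3, -152.0]
contact_force: [-6.4, -1.7, 15.4]
gripper_width: 0.0524
```

send_rows --plan '[[[0,0,0],[0,0,0]],[[0,0,0],[0,0,0]],[[0,0,0],[0,0,0]],[[0,0,0],[0,0,0]],[[0,0,0],[0,0,0]]]' --jaw -1 --force 30

```text
time_s: 32.05
tcp_pos: [0.3494, 0.2506, 0.0211]
eef_rot: [21.6, 89.5, -158.4]
contact_force: [0.3, 1.1, 4.8]
gripper_width: 0.0231
```

send_rows --plan '[[[0,0,0],[0,0,0]],[[0,0,0],[0,0,0]],[[-0.1,0,0],[0,0,0]],[[-0.3,0,0],[0,0,0]],[[-0.7,0,0],[0,0,0]]]'

```text
time_s: 32.55
tcp_pos: [0.3481, 0.2481, 0.1142]
eef_rot: [37.0, 89.0, -142.9]
contact_force: [1.3, 1.7, -3.2]
gripper_width: 0.0235
```

send_rows --plan '[[[0,-0.3,-0.69],[0,0,0]],[[0,-0.3,-0.69],[0,0,0]],[[0,-0.3,-0.69],[0,0,0]],[[0,-0.3,-0.69],[0,0,0]],[[0,-0.3,-0.69],[0,0,0]]]'

```text
time_s: 33.05
tcp_pos: [0.4502, 0.2917, 0.1109]
eef_rot: [38.3, 88.8, -141.7]
contact_force: [-0.0, 0.2, -3.8]
gripper_width: 0.0233
```

send_rows --plan '[[[0,-0.3,-0.69],[0,0,0]],[[0,-0.3,-0.69],[0,0,0]],[[0,-0.3,-0.69],[0,0,0]],[[0,-0.3,-0.69],[0,0,0]],[[0,-0.3,-0.69],[0,0,0]]]'

```text
time_s: 33.55
tcp_pos: [0.5521, 0.3359, 0.1078]
eef_rot: [37.9, 88.7, -142.2]
contact_force: [-0.2, -0.9, -3.8]
gripper_width: 0.0235
```

Run:
```python
from h import *
go(.5555,.3445,.1017,(0,-1,0))
```

```text
t 33.55 tcp [0.5521 0.3359 0.1078] F [-0.2 -0.9 -3.8] w 0.0235 shift [ 0.301 -0.062 -0.028] turn [-0.001  0.024 -0.018]
```

send_rows --plan '[[[0,-0.06,-0.028],[0,0.02,-0.018]],[[0.08,-0.06,-0.028],[0,0.02,-0.018]],[[0.15,-0.06,-0.028],[0,0.02,-0.018]],[[0.2,-0.06,-0.028],[0,0.02,-0.018]],[[0.22,-0.06,-0.028],[0,0.02,-0.018]]]'

```text
time_s: 34.05
tcp_pos: [0.5548, 0.3437, 0.073]
eef_rot: [22.2, 89.7, -157.8]
contact_force: [0.3, -0.4, -3.1]
gripper_width: 0.0236
```

Run:
```python
from h import *
go(.5555,.3445,.0992,(0,-1,0))
```

```text
t 34.05 tcp [0.5548 0.3437 0.073 ] F [ 0.3 -0.4 -3.1] w 0.0236 shift [ 0.087 -0.006 -0.005] turn [-0.001  0.006 -0.002]
```

send_rows --plan '[[[0.03,-0.006,-0.005],[0,0,0]],[[0.05,-0.006,-0.005],[0,0,0]],[[0.07,-0.006,-0.005],[0,0,0]],[[0.08,-0.006,-0.005],[0,0,0]],[[0.085,-0.006,-0.005],[0,0,0]]]'

```text
time_s: 34.55
tcp_pos: [0.5555, 0.3446, 0.0633]
eef_rot: [23.1, 89.8, -156.9]
contact_force: [-12.1, -4.2, 22.3]
gripper_width: 0.023
```

send_rows --plan '[[[0,0,0],[0,0,0]],[[0,0,0],[0,0,0]],[[0,0,0],[0,0,0]],[[0,0,0],[0,0,0]],[[0,0,0],[0,0,0]]]' --jaw 0.2

```text
time_s: 35.05
tcp_pos: [0.5557, 0.3443, 0.0634]
eef_rot: [31.9, 89.8, -148.1]
contact_force: [-0.4, -2.5, 2.7]
gripper_width: 0.0518
```

send_rows --plan '[[[-0.3,0,0],[0,0,0]],[[-0.4,0,0.2],[0,0,0]],[[-0.4,0,0.4],[0,0,0]],[[-0.4,0,0.6],[0,0,0]],[[-0.4,0,0.8],[0,0,0]]]'

```text
time_s: 35.55
tcp_pos: [0.4349, 0.3444, 0.1236]
eef_rot: [26.7, 89.8, -153.4]
contact_force: [-0.1, 1.3, -0.1]
gripper_width: 0.0522
```

Run:
```python
from h import *
go(.545,.1565,.16,(0,-1,0))
for n in ("side","top"):
    s=r.capture(n); lids(s,n);
```

```text
t 35.55 tcp [0.4349 0.3444 0.1236] F [-0.1  1.3 -0.1] w 0.0522 shift [ 0.018  1.252 -0.734] turn [-0.     0.004 -0.002]
side A knob 49 c [0.5564 0.3376] ext [0.024 0.025] zmax 0.114
side A dome 495 c [0.5594 0.3319] ext [0.117 0.108] zmax 0.085
side A low 324 c [0.5503 0.3271] ext [0.119 0.113] zmax 0.055
side B knob 57 c [0.5448 0.1537] ext [0.023 0.029] zmax 0.111
side B dome 603 c [0.5432 0.1462] ext [0.116 0.112] zmax 0.084
side B low 372 c [0.5396 0.1364] ext [0.118 0.1  ] zmax 0.055
top A knob 50 c [0.5576 0.3517] ext [0.054 0.039] zmax 0.114
top A dome 1084 c [0.5602 0.3459] ext [0.119 0.123] zmax 0.085
top A low 187 c [0.5482 0.3421] ext [0.112 0.124] zmax 0.054
top B knob 58 c [0.5448 0.1561] ext [0.022 0.022] zmax 0.113
top B dome 1192 c [0.5446 0.1566] ext [0.122 0.122] zmax 0.085
top B low 112 c [0.5443 0.1568] ext [0.126 0.126] zmax 0.055
```

```bash
cat >> h.py <<'E'
from scipy.optimize import least_squares
def tilt(c0,p,r0=.056):
    "register current dome cloud to reference cloud (top0) of same class: rigid shift+tilt via radial profile"
    w=c0; q=w[(np.hypot(w[...,0]-p[0],w[...,1]-p[1])<.075)&(w[...,2]>.04)&(w[...,2]<.125)]
    def prof(d): # lid profile: height above seat vs radius, learnt below
        return np.interp(d,PR,PH)
    def f(a):
        l=q-[a[0],a[1],.05+a[2]]; Q=R.from_rotvec([a[3],a[4],0]).inv(); l=Q.apply(l)
        d=np.hypot(l[:,0],l[:,1]); k=d<r0; e=np.where((d>.016)&k,l[:,2]-prof(d),0); return e*1000
    s=least_squares(f,[p[0],p[1],0,0,0],loss="soft_l1",x_scale=[.01,.01,.01,.1,.1],diff_step=1e-4); return s.x.round(4)
_w=np.load("top0.npy"); _d=np.hypot(_w[...,0]-.5449,_w[...,1]-.1565)
_b=np.arange(.014,.060,.003); PR=_b+.0015
PH=np.array([np.nanmedian(_w[...,2][(_d>=b)&(_d<b+.003)&(_w[...,2]>.05)]) for b in _b])-.05
E
python3 - <<'E'
from h import *
print(PH.round(3))
w0=np.load("top0.npy"); print("ref",tilt(w0,(.545,.1565)),tilt(w0,(.5557,.344)))
for n in ("side","top"):
    c=r.capture(n); w=cloud(c)
    print(n,"A",tilt(w,(.557,.344)),"B",tilt(w,(.545,.1565)))
    if n=="side":
        cv2.imwrite("pics/la.png",cv2.resize(c["color"][130:230,190:310,::-1],None,fx=6,fy=6))
ws=np.load("side0.npy"); print("side ref",tilt(ws,(.545,.1565)),tilt(ws,(.5557,.344)))
E
```

```text
[0.031 0.03  0.03  0.03  0.03  0.03  0.029 0.028 0.027 0.026 0.025 0.023
 0.02  0.017 0.013 0.007]
ref [5.453e-01 1.569e-01 1.000e-04 1.120e-02 1.700e-03] [ 5.559e-01  3.440e-01  1.000e-04  8.400e-03 -8.200e-03]
side A [ 0.5613  0.3466  0.0023  0.0133 -0.0667] B [ 0.5453  0.1563 -0.0015 -0.001  -0.014 ]
top A [ 0.5606  0.3461  0.0037  0.0332 -0.0463] B [ 5.454e-01  1.566e-01 -1.000e-04  8.000e-03  6.400e-03]
side ref [ 0.5452  0.1556 -0.0016  0.0136 -0.0122] [ 0.5563  0.3418 -0.0018  0.0458 -0.0285]
```

View pics/la.png

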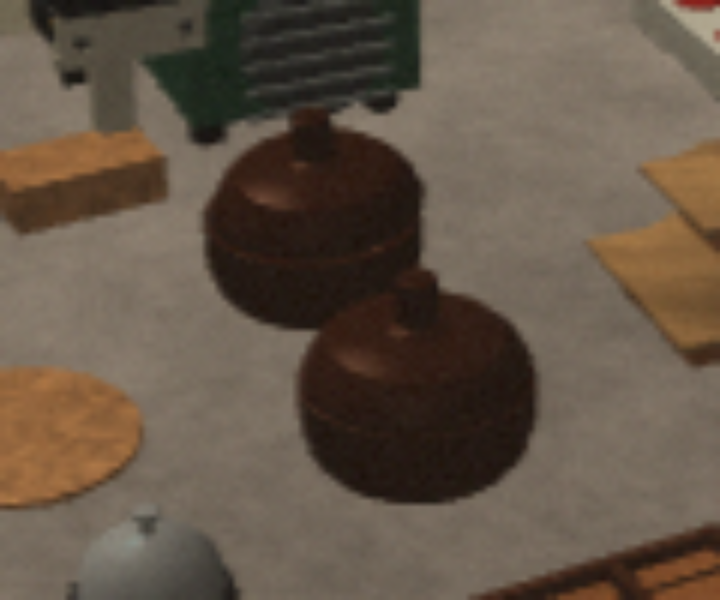

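send_rows --plan '[[[0,-0.01,-0.824],[0,0,0]],[[0,-0.01,-0.824],[0,0,0]],[[0,-0.01,-0.824],[0,0,0]],[[0.1,-0.01,-0.824],[0,0,0]],[[0.2,-0.01,-0.824],[0,0,0]]]'

```text
time_s: 36.25
tcp_pos: [0.5614, 0.3461, 0.0925]
eef_rot: [26.9, 89.8, -153.2]
contact_force: [-0.3, -0.9, 0.4]
gripper_width: 0.0525
```

Run:
```python
from h import *
go(.5587,.346,.1050,(0,-1,0))
```

```text
t 36.25 tcp [0.5614 0.3461 0.0925] F [-0.3 -0.9  0.4] w 0.0525 shift [0.178 0.    0.018] turn [-0.001  0.003 -0.002]
```

send_rows --plan '[[[0.05,0,0.018],[0,0,0]],[[0.1,0,0.018],[0,0,0]],[[0.15,0,0.018],[0,0,0]],[[0.175,0,0.018],[0,0,0]],[[0.175,0,0.018],[0,0,0]]]'

```text
time_s: 36.75
tcp_pos: [0.5584, 0.346, 0.0659]
eef_rot: [30.2, 89.8, -149.8]
contact_force: [-0.1, -0.2, 0.0]
gripper_width: 0.0525
```

send_rows --plan '[[[0,0,0],[0,0,0]],[[0,0,0],[0,0,0]],[[0,0,0],[0,0,0]],[[0,0,0],[0,0,0]],[[0,0,0],[0,0,0]]]' --jaw -1

```text
time_s: 37.25
tcp_pos: [0.5584, 0.3459, 0.0663]
eef_rot: [30.4, 89.8, -149.6]
contact_force: [-1.9, -0.7, 2.7]
gripper_width: 0.0236
```

send_rows --plan '[[[0,0,0],[0,0,0]],[[0,0,0],[0,0,0]],[[-0.05,0,0],[0,0,0]],[[-0.12,0,0],[0,0,0]],[[-0.2,0,0],[0,0,0]]]'

```text
time_s: 37.75
tcp_pos: [0.5583, 0.3459, 0.0968]
eef_rot: [32.9, 89.8, -147.1]
contact_force: [0.5, 0.0, -4.1]
gripper_width: 0.0235
```

Run:
```python
from h import *
s,Q=st(); go(.5587,.346,.1050,(0,-1,0))
dz=s["tcp_pos"][2]-.0655; print(dz)
w=cloud(r.capture("side")); w[...,2]-=dz; print(tilt(w,(.559,.345)))
```

```text
t 37.75 tcp [0.5583 0.3459 0.0968] F [ 0.5  0.  -4.1] w 0.0235 shift [ 0.207 -0.001 -0.003] turn [-0.001  0.004 -0.003]
0.031280112610648406
[ 0.5614  0.349   0.0025 -0.0097 -0.0924]
```

send_rows --plan '[[[0,0.008,0.016],[0,-0.04,0]],[[0,0.008,0.016],[0,-0.08,0]],[[0,0.008,0.016],[0,-0.08,0]],[[0,0.008,0.016],[0,-0.08,0]],[[0,0.008,0.016],[0,-0.08,0]]]'

```text
time_s: 38.3
tcp_pos: [0.557, 0.3455, 0.0996]
eef_rot: [0.0, 86.4, -180.0]
contact_force: [-0.3, 0.1, -3.9]
gripper_width: 0.0233
```

Run:
```python
from h import *
s,Q=st(); go(.5557,.345,.1050,(0,-1,0))
dz=s["tcp_pos"][2]-.0655; print(dz)
w=cloud(r.capture("side")); w[...,2]-=dz; print(tilt(w,(.556,.345)))
```

```text
t 38.3 tcp [0.557  0.3455 0.0996] F [-0.3  0.1 -3.9] w 0.0233 shift [ 0.225  0.003 -0.005] turn [ 0.    0.08 -0.  ]
0.034076869222021355
[ 0.5568  0.3485  0.0018  0.0013 -0.0467]
```

Run:
```python
from h import *
s,Q=st()
for d in ([-.0007,-.001,-.024],[-.0007,-.001,-.036]): print((Q.inv().apply(d)/.15).round(3))
```

```text
[ 0.16   0.007 -0.005]
[ 0.24   0.007 -0.01 ]
```

send_rows --plan '[[[0.05,0.007,0],[0,0,0]],[[0.1,0.007,0],[0,0,0]],[[0.16,0.007,-0.005],[0,0,0]],[[0.2,0.007,-0.007],[0,0,0]],[[0.23,0.007,-0.01],[0,0,0]]]'

```text
time_s: 38.85
tcp_pos: [0.5558, 0.3439, 0.0639]
eef_rot: [1.2, 86.3, -178.8]
contact_force: [-1.3, -2.9, -0.4]
gripper_width: 0.0233
```

send_rows --plan '[[[0.005,0,0],[0,0,0]],[[0.01,0,0],[0,0,0]],[[0.015,0,0],[0,0,0]],[[0.015,0,0],[0,0,0]],[[0.015,0,0],[0,0,0]]]'

```text
time_s: 39.35
tcp_pos: [0.5559, 0.3442, 0.0629]
eef_rot: [0.7, 86.4, -179.3]
contact_force: [-3.7, -0.1, 5.0]
gripper_width: 0.0232
```

send_rows --plan '[[[0,0,0],[0,0,0]],[[0,0,0],[0,0,0]],[[0,0,0],[0,0,0]],[[0,0,0],[0,0,0]],[[0,0,0],[0,0,0]]]' --jaw 0.2

```text
time_s: 39.85
tcp_pos: [0.556, 0.3441, 0.0628]
eef_rot: [0.7, 86.4, -179.3]
contact_force: [-0.5, 0.1, -0.1]
gripper_width: 0.0516
```

send_rows --plan '[[[-0.3,0,0],[0,0.08,0]],[[-0.4,0,0.2],[0,0.08,0]],[[-0.4,0,0.4],[0,0.08,0]],[[-0.4,0,0.6],[0,0.08,0]],[[-0.4,0,0.8],[0,0.08,0]]]'

```text
time_s: 40.35
tcp_pos: [0.4389, 0.344, 0.1304]
eef_rot: [115.6, 90.0, -64.4]
contact_force: [0.1, 0.4, 0.8]
gripper_width: 0.0522
```

Run:
```python
from h import *
go(.545,.1565,.16,(0,-1,0))
for n in ("side","top"):
    s=r.capture(n); w=cloud(s); print(n,tilt(w,(.556,.344)),tilt(w,(.545,.1565)))
    lids(s,n)
```

```text
t 40.35 tcp [0.4389 0.344  0.1304] F [0.1 0.4 0.8] w 0.0522 shift [ 0.065  1.25  -0.707] turn [ 0. -0. -0.]
side [ 0.5603  0.3454 -0.0014  0.0105  0.0174] [ 0.5464  0.1556 -0.0016  0.0112 -0.0038]
side A knob 49 c [0.5562 0.3386] ext [0.025 0.026] zmax 0.112
side A dome 472 c [0.5535 0.3329] ext [0.114 0.117] zmax 0.085
side A low 332 c [0.555  0.3245] ext [0.127 0.103] zmax 0.055
side B knob 58 c [0.5451 0.1527] ext [0.023 0.025] zmax 0.111
side B dome 603 c [0.5433 0.1474] ext [0.119 0.112] zmax 0.085
side B low 372 c [0.5419 0.1339] ext [0.122 0.089] zmax 0.055
top [ 0.5564  0.3452 -0.      0.0049 -0.009 ] [ 0.5453  0.1563 -0.      0.0176  0.0068]
top A knob 66 c [0.5564 0.3447] ext [0.023 0.023] zmax 0.113
top A dome 1180 c [0.5561 0.3447] ext [0.122 0.122] zmax 0.085
top A low 169 c [0.555  0.3433] ext [0.125 0.124] zmax 0.055
top B knob 58 c [0.5446 0.1564] ext [0.023 0.023] zmax 0.114
top B dome 1192 c [0.5444 0.1561] ext [0.122 0.121] zmax 0.085
top B low 112 c [0.544  0.1563] ext [0.126 0.126] zmax 0.055
```

send_rows --plan '[[[0,0.63,-0.35],[0,0,0]],[[0,0.63,-0.35],[0,0,0]],[[0,0.63,-0.35],[0,0,0]],[[0,0.63,-0.35],[0,0,0]],[[0,0.63,-0.35],[0,0,0]]]'

```text
time_s: 40.95
tcp_pos: [0.4905, 0.2498, 0.1309]
eef_rot: [-82.8, 90.0, 97.3]
contact_force: [-0.0, -0.2, -0.7]
gripper_width: 0.0525
```

send_rows --plan '[[[0,0.63,-0.35],[0,0,0]],[[0,0.63,-0.35],[0,0,0]],[[0,0.63,-0.35],[0,0,0]],[[0.1,0.63,-0.35],[0,0,0]],[[0.2,0.63,-0.35],[0,0,0]]]'

```text
time_s: 41.45
tcp_pos: [0.5436, 0.1562, 0.1008]
eef_rot: [-131.4, 89.9, 48.7]
contact_force: [0.4, 0.2, 0.5]
gripper_width: 0.0524
```

Run:
```python
from h import *
go(.545,.1564,.1025,(0,-1,0))
```

```text
t 41.45 tcp [0.5436 0.1562 0.1008] F [0.4 0.2 0.5] w 0.0524 shift [ 0.25  -0.001 -0.009] turn [ 0.002 -0.001  0.002]
```

send_rows --plan '[[[0,0,-0.009],[0,0,0]],[[0.08,0,-0.009],[0,0,0]],[[0.16,0,-0.009],[0,0,0]],[[0.24,0,-0.009],[0,0,0]],[[0.25,0,-0.009],[0,0,0]]]'

```text
time_s: 41.95
tcp_pos: [0.5439, 0.1559, 0.0613]
eef_rot: [7.8, 89.9, -172.1]
contact_force: [0.4, -0.8, -0.3]
gripper_width: 0.0524
```

send_rows --plan '[[[0,0,0],[0,0,0]],[[0,0,0],[0,0,0]],[[0,0,0],[0,0,0]],[[0,0,0],[0,0,0]],[[0,0,0],[0,0,0]]]' --jaw -1 --force 30

```text
time_s: 42.45
tcp_pos: [0.5441, 0.1559, 0.0618]
eef_rot: [-5.0, 89.9, 175.1]
contact_force: [0.6, -0.0, 1.1]
gripper_width: 0.0229
```

send_rows --plan '[[[0,0,0],[0,0,0]],[[0,0,0],[0,0,0]],[[-0.1,0,0],[0,0,0]],[[-0.3,0,0],[0,0,0]],[[-0.6,0,0],[0,0,0]]]'

```text
time_s: 42.95
tcp_pos: [0.5419, 0.1548, 0.1498]
eef_rot: [22.6, 89.6, -157.4]
contact_force: [0.9, 1.6, -3.2]
gripper_width: 0.0234
```

send_rows --plan '[[[0,-0.32,0.65],[0,0,0]],[[0,-0.32,0.65],[0,0,0]],[[0,-0.32,0.65],[0,0,0]],[[0,-0.32,0.65],[0,0,0]],[[0,-0.32,0.65],[0,0,0]]]'

```text
time_s: 43.45
tcp_pos: [0.4445, 0.2029, 0.1504]
eef_rot: [22.6, 89.6, -157.3]
contact_force: [0.2, -0.5, -2.7]
gripper_width: 0.0231
```

send_rows --plan '[[[0,-0.32,0.65],[0,0,0]],[[0,-0.32,0.65],[0,0,0]],[[0.1,-0.32,0.65],[0,0,0]],[[0.3,-0.32,0.65],[0,0,0]],[[0.5,-0.32,0.65],[0,0,0]]]'

```text
time_s: 43.95
tcp_pos: [0.3471, 0.2514, 0.0755]
eef_rot: [9.4, 89.7, -170.5]
contact_force: [0.3, -0.7, -3.6]
gripper_width: 0.0233
```

Run:
```python
from h import *
go(.348,.253,.0625,(0,-1,0))
```

```text
t 43.95 tcp [0.3471 0.2514 0.0755] F [ 0.3 -0.7 -3.6] w 0.0233 shift [ 0.348 -0.011 -0.008] turn [ 0.003  0.007 -0.001]
```

send_rows --plan '[[[0.1,-0.01,0],[0,0,0]],[[0.2,-0.01,0],[0,0,0]],[[0.28,-0.01,0],[0,0,0]],[[0.32,-0.01,0],[0,0,0]],[[0.34,-0.01,0],[0,0,0]]]'

```text
time_s: 44.45
tcp_pos: [0.3473, 0.2525, 0.0239]
eef_rot: [19.7, 89.6, -160.3]
contact_force: [-0.6, 0.5, -4.1]
gripper_width: 0.0234
```

send_rows --plan '[[[0,0,0],[0,0,0]],[[0,0,0],[0,0,0]],[[0,0,0],[0,0,0]],[[0,0,0],[0,0,0]],[[0,0,0],[0,0,0]]]' --jaw 0.2

```text
time_s: 44.95
tcp_pos: [0.3475, 0.2528, 0.0243]
eef_rot: [13.5, 89.7, -166.4]
contact_force: [-0.6, -0.5, 0.3]
gripper_width: 0.0515
```

send_rows --plan '[[[-0.3,0,0],[0,0,0]],[[-0.6,0,0],[0,0,0]],[[-0.8,0,0],[0,0,0]],[[-0.8,0,0],[0,0,0]],[[-0.8,0,0],[0,0,0]]]'

```text
time_s: 45.45
tcp_pos: [0.3482, 0.2533, 0.1451]
eef_rot: [-11.5, 89.7, 168.6]
contact_force: [-0.3, 0.1, -0.7]
gripper_width: 0.0527
```

Run:
```python
from h import *
go(.545,.1564,.2,(0,-1,0))
t=r.capture("top"); s=r.capture("side")
for n,c in (("top",t),("side",s)): cups(c,.5447,.1564,n); lids(c,n)
a=cv2.resize(t["color"][160:310,120:300,::-1],None,fx=3,fy=3)
b=cv2.resize(s["color"][120:270,160:340,::-1],None,fx=3,fy=3)
cv2.imwrite("pics/open_b.png",cv2.resize(np.hstack([a,b]),(800,333)))
```

```text
t 45.45 tcp [0.3482 0.2533 0.1451] F [-0.3  0.1 -0.7] w 0.0527 shift [-0.111  0.648 -1.311] turn [0.002 0.006 0.001]
top white 232
[(40, 1), (43, 1), (46, 1), (49, 1), (55, 3), (58, 7), (61, 38), (64, 122), (67, 50), (70, 6), (73, 2)]
top z 0.07 180 ((0.5403059124946594, 0.1540321260690689), 0.02567773312330246) [0.5404 0.1552]
top A knob 64 c [0.5533 0.3441] ext [0.022 0.023] zmax 0.114
top A dome 1177 c [0.5544 0.3442] ext [0.12  0.122] zmax 0.085
top A low 149 c [0.5554 0.3392] ext [0.126 0.117] zmax 0.055
top B dome 231 c [0.5407 0.1742] ext [0.049 0.086] zmax 0.073
top B low 414 c [0.5442 0.1567] ext [0.126 0.126] zmax 0.054
top T low 327 c [0.3602 0.2508] ext [0.099 0.114] zmax 0.048
side white 234
[(25, 2), (28, 7), (31, 14), (34, 11), (37, 10), (40, 12), (43, 12), (46, 10), (49, 9), (52, 10), (55, 13), (58, 20), (61, 47), (64, 48), (67, 9)]
top z 0.0672 103 ((0.5378549695014954, 0.15191330015659332), 0.027401426807045937) [0.5407 0.1523]
side A knob 46 c [0.5544 0.3396] ext [0.022 0.026] zmax 0.11
side A dome 476 c [0.5514 0.3383] ext [0.118 0.115] zmax 0.085
side A low 330 c [0.5546 0.3158] ext [0.128 0.086] zmax 0.055
side B dome 136 c [0.5393 0.1521] ext [0.049 0.054] zmax 0.068
side B low 691 c [0.5449 0.1538] ext [0.128 0.133] zmax 0.055
side T dome 48 c [0.3506 0.251 ] ext [0.024 0.026] zmax 0.072
side T low 579 c [0.3496 0.2445] ext [0.117 0.109] zmax 0.055
```

View pics/open_b.png

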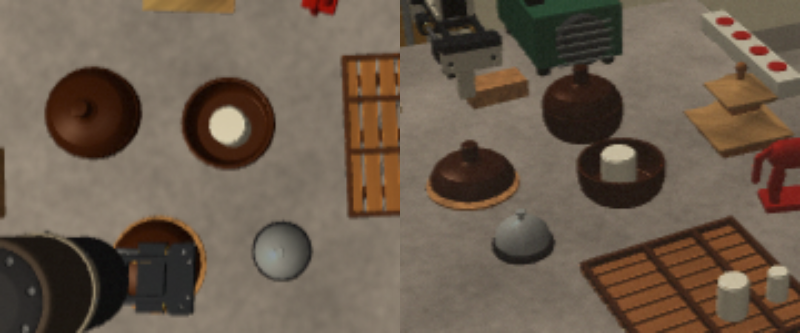

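send_rows --plan '[[[0,0.325,-0.64],[0,0,0]],[[0,0.325,-0.64],[0,0,0]],[[0,0.325,-0.64],[0,0,0]],[[0,0.325,-0.64],[0,0,0]],[[0,0.325,-0.64],[0,0,0]]]' --jaw 0.38

```text
time_s: 46.05
tcp_pos: [0.4429, 0.2033, 0.142]
eef_rot: [24.5, 89.5, -155.5]
contact_force: [0.4, 0.3, -0.2]
gripper_width: 0.0604
```

send_rows --plan '[[[0,0.325,-0.64],[0,0,0]],[[0,0.325,-0.64],[0,0,0]],[[0,0.325,-0.64],[0,0,0]],[[0.1,0.325,-0.64],[0,0,0]],[[0.2,0.325,-0.64],[0,0,0]]]'

```text
time_s: 46.55
tcp_pos: [0.538, 0.1551, 0.111]
eef_rot: [22.1, 89.5, -157.8]
contact_force: [-0.4, 0.3, 0.1]
gripper_width: 0.0605
```

Run:
```python
from h import *
go(.5405,.155,.052,(0,-1,0))
```

```text
t 46.55 tcp [0.538  0.1551 0.111 ] F [-0.4  0.3  0.1] w 0.0605 shift [ 0.654 -0.002 -0.022] turn [ 0.001  0.01  -0.004]
```

send_rows --plan '[[[0.1,0,-0.02],[0,0,0]],[[0.3,0,-0.022],[0,0,0]],[[0.5,0,-0.022],[0,0,0]],[[0.64,0,-0.022],[0,0,0]],[[0.65,0,-0.022],[0,0,0]]]'

```text
time_s: 47.05
tcp_pos: [0.5374, 0.1545, 0.0109]
eef_rot: [25.2, 89.2, -154.7]
contact_force: [0.1, -0.0, 0.5]
gripper_width: 0.0604
```

send_rows --plan '[[[0,0,0],[0,0,0]],[[0,0,0],[0,0,0]],[[0,0,0],[0,0,0]],[[0,0,0],[0,0,0]],[[0,0,0],[0,0,0]]]' --jaw -1 --force 20

```text
time_s: 47.55
tcp_pos: [0.5377, 0.1547, 0.0115]
eef_rot: [24.2, 89.2, -155.7]
contact_force: [0.4, -0.1, -1.7]
gripper_width: 0.052
```

send_rows --plan '[[[-0.05,0,0],[0,0,0]],[[-0.1,0,0],[0,0,0]],[[-0.2,0,0],[0,0,0]],[[-0.35,0,0],[0,0,0]],[[-0.5,0,0],[0,0,0]]]'

```text
time_s: 48.05
tcp_pos: [0.5386, 0.155, 0.0878]
eef_rot: [24.4, 89.3, -155.5]
contact_force: [0.9, 0.2, -1.0]
gripper_width: 0.0519
```

send_rows --plan '[[[-0.2,0,0],[0,0,0]],[[-0.4,0,0],[0,0,0]],[[-0.6,0,0],[0,0,0]],[[-0.7,0,0],[0,0,0]],[[-0.7,0,0],[0,0,0]]]'

```text
time_s: 48.55
tcp_pos: [0.5413, 0.1562, 0.1964]
eef_rot: [20.6, 89.6, -159.3]
contact_force: [0.2, -0.9, -1.1]
gripper_width: 0.0518
```

Run:
```python
from h import *
go(.4767,-.176,.06,(0,-1,0))
for n in ("side","top"):
    s=r.capture(n); cups(s,.5447,.1564,n)
    if n=="side": cv2.imwrite("pics/l1.png",cv2.resize(s["color"][60:210,200:340,::-1],None,fx=4,fy=4))
```

```text
t 48.55 tcp [0.5413 0.1562 0.1964] F [ 0.2 -0.9 -1.1] w 0.0518 shift [1.179 2.211 0.427] turn [ 0.002  0.009 -0.003]
side white 144
[(22, 2), (25, 6), (28, 12), (31, 5), (34, 7), (37, 14), (40, 4), (43, 8), (46, 12), (49, 9), (52, 21), (55, 43), (58, 1)]
top z 0.0577 67 ((0.5387134552001953, 0.15022484958171844), 0.02107301540672779) [0.5389 0.1502]
top white 12
[(43, 2), (46, 1), (49, 2), (52, 2), (55, 3), (58, 1), (61, 1)]
```

View pics/l1.png

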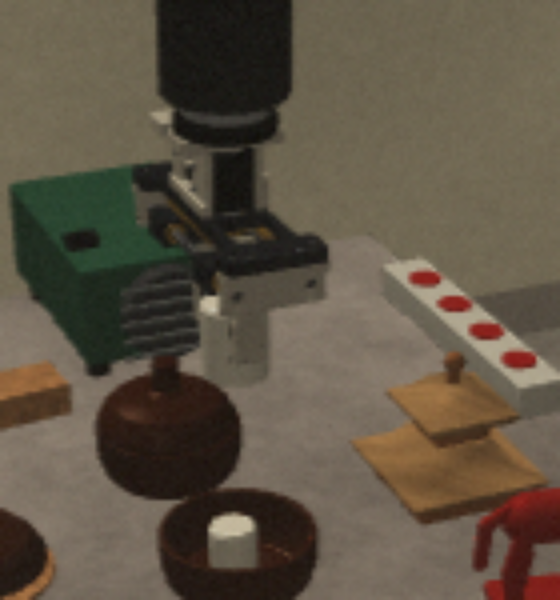

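send_rows --plan '[[[0,0.74,0.147],[0,0,0]],[[0,0.74,0.147],[0,0,0]],[[0,0.74,0.147],[0,0,0]],[[0,0.74,0.147],[0,0,0]],[[0,0.74,0.147],[0,0,0]]]'

```text
time_s: 49.15
tcp_pos: [0.5175, 0.0444, 0.193]
eef_rot: [21.4, 89.2, -158.6]
contact_force: [0.5, -0.9, -1.6]
gripper_width: 0.0521
```

send_rows --plan '[[[0,0.74,0.147],[0,0,0]],[[0,0.74,0.147],[0,0,0]],[[0,0.74,0.147],[0,0,0]],[[0,0.74,0.147],[0,0,0]],[[0,0.74,0.147],[0,0,0]]]'

```text
time_s: 49.65
tcp_pos: [0.4959, -0.0659, 0.1935]
eef_rot: [20.7, 89.2, -159.3]
contact_force: [-0.3, 0.1, -2.0]
gripper_width: 0.0519
```

send_rows --plan '[[[0,0.74,0.147],[0,0,0]],[[0,0.74,0.147],[0,0,0]],[[0,0.74,0.147],[0,0,0]],[[0.3,0.74,0.147],[0,0,0]],[[0.6,0.74,0.147],[0,0,0]]]'

```text
time_s: 50.15
tcp_pos: [0.4748, -0.1766, 0.1043]
eef_rot: [28.6, 89.5, -151.3]
contact_force: [0.5, 0.4, -2.5]
gripper_width: 0.052
```

Run:
```python
from h import *
go(.475,-.176,.0587,(0,-1,0))
```

```text
t 50.15 tcp [ 0.4748 -0.1766  0.1043] F [ 0.5  0.4 -2.5] w 0.052 shift [ 0.566 -0.007 -0.006] turn [ 0.     0.011 -0.006]
```

send_rows --plan '[[[0.15,0,0],[0,0.01,0]],[[0.3,0,0],[0,0.01,0]],[[0.42,0,0],[0,0.01,0]],[[0.5,0,0],[0,0.01,0]],[[0.545,0,0],[0,0.01,0]]]'

```text
time_s: 50.65
tcp_pos: [0.4743, -0.176, 0.0215]
eef_rot: [67.7, 89.7, -112.2]
contact_force: [0.7, 0.2, -1.4]
gripper_width: 0.0518
```

send_rows --plan '[[[0.005,0,0],[0,0,0]],[[0.01,0,0],[0,0,0]],[[0.015,0,0],[0,0,0]],[[0.015,0,0],[0,0,0]],[[0.015,0,0],[0,0,0]]]'

```text
time_s: 51.15
tcp_pos: [0.4746, -0.1761, 0.0198]
eef_rot: [79.2, 89.7, -100.7]
contact_force: [-0.3, 0.0, -1.1]
gripper_width: 0.0518
```

send_rows --plan '[[[0,0,0],[0,0,0]],[[0,0,0],[0,0,0]],[[0,0,0],[0,0,0]],[[-0.1,0,0],[0,0,0]],[[-0.3,0,0],[0,0,0]]]' --jaw 0.5

```text
time_s: 51.65
tcp_pos: [0.4728, -0.1759, 0.0635]
eef_rot: [38.5, 89.6, -141.4]
contact_force: [0.7, 0.1, 0.4]
gripper_width: 0.0656
```

send_rows --plan '[[[-0.3,0,0],[0,0,0]],[[-0.6,0,0],[0,0,0]],[[-0.7,-0.2,0],[0,0,0]],[[-0.7,-0.5,0],[0,0,0]],[[-0.7,-0.8,0],[0,0,0]]]'

```text
time_s: 52.15
tcp_pos: [0.4735, -0.0544, 0.1689]
eef_rot: [48.3, 89.7, -131.7]
contact_force: [1.0, 0.1, 0.5]
gripper_width: 0.0657
```

Run:
```python
from h import *
go(.54,.155,.2,(0,-1,0))
for n in ("side","top"):
    s=r.capture(n); cups(s,.5447,.1564,n); cups(s,.4767,-.176,n+" rack")
```

```text
t 52.15 tcp [ 0.4735 -0.0544  0.1689] F [1.  0.1 0.5] w 0.0657 shift [ 0.048 -1.396 -0.443] turn [-0.001  0.004 -0.005]
side white 146
[(22, 3), (25, 4), (28, 8), (31, 11), (34, 9), (37, 11), (40, 6), (43, 13), (46, 8), (49, 10), (52, 31), (55, 29), (58, 3)]
top z 0.0577 64 ((0.5395859479904175, 0.15245124697685242), 0.022604620084166527) [0.5373 0.1525]
side rack white 485
[(10, 1), (13, 10), (16, 16), (19, 13), (22, 10), (25, 16), (28, 17), (31, 15), (34, 17), (37, 20), (40, 11), (43, 19), (46, 13), (49, 17), (52, 17), (55, 15), (58, 12), (61, 22), (64, 18), (67, 29), (70, 105), (73, 70), (76, 2)]
top z 0.0744 195 ((0.4783606231212616, -0.17695270478725433), 0.026951048523187637) [ 0.4782 -0.1771]
top white 104
[(10, 1), (49, 3), (52, 20), (55, 49), (58, 27), (61, 4)]
top z 0.061 81 ((0.5398461222648621, 0.15410970151424408), 0.019037656486034393) [0.5428 0.1534]
top rack white 113
[(10, 2), (13, 5), (16, 1), (19, 3), (22, 3), (25, 1), (67, 3), (70, 30), (73, 54), (76, 8), (79, 2), (82, 1)]
top z 0.0775 86 ((0.4786374568939209, -0.18243403732776642), 0.022714244201779366) [ 0.4788 -0.1884]
```

send_rows --plan '[[[0,-0.7,-0.22],[0,0,0]],[[0,-0.7,-0.22],[0,0,0]],[[0,-0.7,-0.22],[0,0,0]],[[0,-0.7,-0.22],[0,0,0]],[[0,-0.7,-0.22],[0,0,0]]]' --jaw 0.2

```text
time_s: 52.75
tcp_pos: [0.5057, 0.0531, 0.1678]
eef_rot: [39.9, 89.7, -139.8]
contact_force: [0.3, -0.4, 0.4]
gripper_width: 0.0527
```

send_rows --plan '[[[0,-0.69,-0.22],[0,0,0]],[[0,-0.69,-0.22],[0,0,0]],[[0,-0.69,-0.22],[0,0,0]],[[0.2,-0.69,-0.22],[0,0,0]],[[0.5,-0.69,-0.22],[0,0,0]]]'

```text
time_s: 53.25
tcp_pos: [0.5396, 0.1566, 0.0938]
eef_rot: [111.8, 89.9, -67.9]
contact_force: [1.5, 0.9, -0.1]
gripper_width: 0.0526
```

Run:
```python
from h import *
go(.540,.1545,.042,(0,-1,0))
```

```text
t 53.25 tcp [0.5396 0.1566 0.0938] F [ 1.5  0.9 -0.1] w 0.0526 shift [ 0.607  0.014 -0.002] turn [ 0.007 -0.    -0.001]
```

send_rows --plan '[[[0.1,0.014,-0.002],[0,0,0]],[[0.3,0.014,-0.002],[0,0,0]],[[0.45,0.014,-0.002],[0,0,0]],[[0.59,0.014,-0.002],[0,0,0]],[[0.6,0.014,-0.002],[0,0,0]]]'

```text
time_s: 53.75
tcp_pos: [0.538, 0.1517, 0.0015]
eef_rot: [41.7, 89.7, -138.1]
contact_force: [0.6, -0.6, -0.0]
gripper_width: 0.0523
```

send_rows --plan '[[[0,0,0],[0,0,0]],[[0,0,0],[0,0,0]],[[0,0,0],[0,0,0]],[[0,0,0],[0,0,0]],[[0,0,0],[0,0,0]]]' --jaw -1 --force 20

```text
time_s: 54.25
tcp_pos: [0.5384, 0.1519, 0.0023]
eef_rot: [45.9, 89.8, -133.8]
contact_force: [-0.7, -0.6, 2.8]
gripper_width: 0.0401
```

send_rows --plan '[[[-0.05,0,0],[0,0,0]],[[-0.1,0,0],[0,0,0]],[[-0.2,0,0],[0,0,0]],[[-0.35,0,0],[0,0,0]],[[-0.6,0,0],[0,0,0]]]'

```text
time_s: 54.75
tcp_pos: [0.5373, 0.1515, 0.092]
eef_rot: [37.5, 89.6, -142.3]
contact_force: [-0.3, 0.9, -0.5]
gripper_width: 0.04
```

send_rows --plan '[[[-0.3,0,0],[0,0,0]],[[-0.4,0.2,0],[0,0,0]],[[-0.4,0.4,0],[0,0,0]],[[-0.4,0.6,0],[0,0,0]],[[-0.4,0.75,0],[0,0,0]]]'

```text
time_s: 55.25
tcp_pos: [0.5378, 0.038, 0.1536]
eef_rot: [39.2, 89.6, -140.6]
contact_force: [-0.0, -0.3, -1.5]
gripper_width: 0.0399
```

Run:
```python
from h import *
go(.5514,-.071,.0516,(0,-1,0))
for n in ("side","top"):
    s=r.capture(n); cups(s,.5447,.1564,n)
```

```text
t 55.25 tcp [0.5378 0.038  0.1536] F [-0.  -0.3 -1.5] w 0.0399 shift [ 0.944  0.723 -0.093] turn [ 0.004  0.007 -0.005]
side white 0
[]
top white 0
[]
```

```bash
cat > wt.py <<'E'
from h import *
f=[]
for i in range(16):
    r.capture("top"); f.append(r.get_state()["contact_force"])
f=np.array(f); print(f.mean(0).round(2),(f.std(0)/4).round(2));
E
python3 wt.py
```

```text
[ 0.22  0.16 -0.8 ] [0.13 0.11 0.14]
```

send_rows --plan '[[[0,0.3,-0.09],[0,0,0]],[[0,0.6,-0.09],[0,0,0]],[[0,0.72,-0.09],[0,0,0]],[[0.2,0.72,-0.09],[0,0,0]],[[0.4,0.72,-0.09],[0,0,0]]]'

```text
time_s: 56.65
tcp_pos: [0.5523, -0.0697, 0.093]
eef_rot: [49.8, 89.7, -130.1]
contact_force: [0.9, -0.0, -1.2]
gripper_width: 0.04
```

Run:
```python
from h import *
go(.5514,-.071,.0495,(0,-1,0))
```

```text
t 56.65 tcp [ 0.5523 -0.0697  0.093 ] F [ 0.9 -0.  -1.2] w 0.04 shift [0.552 0.006 0.004] turn [ 0.003  0.005 -0.005]
```

send_rows --plan '[[[0.15,0.006,0.004],[0,0,0]],[[0.3,0.006,0.004],[0,0,0]],[[0.42,0.006,0.004],[0,0,0]],[[0.5,0.006,0.004],[0,0,0]],[[0.535,0.006,0.004],[0,0,0]]]'

```text
time_s: 57.15
tcp_pos: [0.5509, -0.0711, 0.0117]
eef_rot: [41.5, 89.6, -138.4]
contact_force: [0.0, -0.1, -0.2]
gripper_width: 0.0402
```

send_rows --plan '[[[0.005,0,0],[0,0,0]],[[0.01,0,0],[0,0,0]],[[0.012,0,0],[0,0,0]],[[0.012,0,0],[0,0,0]],[[0.012,0,0],[0,0,0]]]'

```text
time_s: 57.65
tcp_pos: [0.5513, -0.0711, 0.0104]
eef_rot: [46.3, 89.7, -133.6]
contact_force: [-0.3, -0.1, -0.3]
gripper_width: 0.0403
```

send_rows --plan '[[[0,0,0],[0,0,0]],[[0,0,0],[0,0,0]],[[0,0,0],[0,0,0]],[[-0.1,0,0],[0,0,0]],[[-0.3,0,0],[0,0,0]]]' --jaw 0.2

```text
time_s: 58.15
tcp_pos: [0.5496, -0.0711, 0.0539]
eef_rot: [29.3, 89.4, -150.6]
contact_force: [0.7, -0.2, 0.1]
gripper_width: 0.0524
```

send_rows --plan '[[[-0.3,0,0],[0,0,0]],[[-0.6,0,0],[0,0,0]],[[-0.7,-0.2,0.1],[0,0,0]],[[-0.7,-0.5,0.3],[0,0,0]],[[-0.7,-0.8,0.5],[0,0,0]]]'

```text
time_s: 58.65
tcp_pos: [0.4794, 0.0434, 0.1595]
eef_rot: [28.8, 89.5, -151.2]
contact_force: [-0.1, 1.4, 0.7]
gripper_width: 0.0527
```

send_rows --plan '[[[0,-0.65,0.42],[0,0,0]],[[0,-0.65,0.42],[0,0,0]],[[0,-0.65,0.42],[0,0,0]],[[0,-0.65,0.42],[0,0,0]],[[0,-0.65,0.42],[0,0,0]]]'

```text
time_s: 59.15
tcp_pos: [0.4164, 0.1412, 0.1598]
eef_rot: [28.4, 89.5, -151.6]
contact_force: [0.2, -0.4, -1.0]
gripper_width: 0.0524
```

```bash
cat > ev.py <<'E'
from h import *
for n in ("side","top"):
    s=r.capture(n); lids(s,n); w=cloud(s); print("tiltA",tilt(w,(.556,.344)))
    for nm,p in dict(L=(.4785,-.177),M1=(.558,-.17),M2=(.5514,-.071),S=(.6244,-.167)).items():
        q=w[(np.hypot(w[...,0]-p[0],w[...,1]-p[1])<.03)&(s["color"].min(-1)>70)&(w[...,2]>.048)]
        if len(q)>9: z=np.percentile(q[:,2],95); b=q[q[:,2]>z-.007]; print(n,nm,z.round(4),((b[:,:2].min(0)+b[:,:2].max(0))/2).round(4))
E
python3 ev.py; python3 -c "
from h import *
go(.3485,.253,.0625,(0,-1,0))"
```

```text
side A knob 20 c [0.5599 0.3391] ext [0.011 0.021] zmax 0.109
side A dome 422 c [0.5544 0.328 ] ext [0.112 0.097] zmax 0.084
side A low 310 c [0.5535 0.3161] ext [0.124 0.082] zmax 0.055
side B low 648 c [0.5456 0.155 ] ext [0.13  0.134] zmax 0.053
side T dome 47 c [0.3497 0.2506] ext [0.024 0.03 ] zmax 0.073
side T low 583 c [0.3501 0.242 ] ext [0.115 0.109] zmax 0.055
tiltA [ 5.554e-01  3.442e-01 -1.800e-03  5.000e-04 -7.700e-03]
side L 0.0746 [ 0.4784 -0.1781]
side M1 0.0663 [ 0.5597 -0.1704]
side M2 0.0653 [ 0.5531 -0.0723]
side S 0.0574 [ 0.6255 -0.1675]
top A knob 62 c [0.5538 0.3443] ext [0.021 0.024] zmax 0.114
top A dome 1172 c [0.5559 0.3441] ext [0.123 0.121] zmax 0.085
top A low 125 c [0.5555 0.3409] ext [0.126 0.121] zmax 0.055
top B low 386 c [0.5441 0.1567] ext [0.126 0.126] zmax 0.055
top T low 220 c [0.3198 0.2302] ext [0.055 0.074] zmax 0.047
tiltA [5.547e-01 3.446e-01 1.000e-04 4.600e-03 7.900e-03]
top L 0.0773 [ 0.4787 -0.1753]
top M1 0.0685 [ 0.5591 -0.1674]
top M2 0.0681 [ 0.5511 -0.0677]
top S 0.0589 [ 0.6249 -0.1625]
t 59.25 tcp [0.4167 0.1404 0.1595] F [ 0.1 -0.2 -0.1] w 0.0528 shift [ 0.909 -0.754  0.448] turn [-0.001  0.01  -0.006]
```

send_rows --plan '[[[0,-0.3,0.2],[0,0.01,-0.006]],[[0,-0.6,0.35],[0,0.01,-0.006]],[[0,-0.75,0.44],[0,0.01,-0.006]],[[0.2,-0.75,0.44],[0,0.01,-0.006]],[[0.4,-0.75,0.44],[0,0.01,-0.006]]]'

```text
time_s: 59.75
tcp_pos: [0.351, 0.2535, 0.0994]
eef_rot: [-118.2, 89.8, 61.8]
contact_force: [0.5, 0.0, -1.2]
gripper_width: 0.0527
```

Run:
```python
from h import *
go(.35,.253,.0625,(0,-1,0))
```

```text
t 59.75 tcp [0.351  0.2535 0.0994] F [ 0.5  0.  -1.2] w 0.0527 shift [0.507 0.005 0.007] turn [-0.001 -0.002  0.003]
```

send_rows --plan '[[[0.1,0.005,0.007],[0,0,0]],[[0.25,0.005,0.007],[0,0,0]],[[0.4,0.005,0.007],[0,0,0]],[[0.49,0.005,0.007],[0,0,0]],[[0.5,0.005,0.007],[0,0,0]]]'

```text
time_s: 60.25
tcp_pos: [0.3501, 0.251, 0.0226]
eef_rot: [57.0, 89.9, -123.2]
contact_force: [-0.2, -0.5, 0.2]
gripper_width: 0.0526
```

send_rows --plan '[[[0,0,0],[0,0,0]],[[0,0,0],[0,0,0]],[[0,0,0],[0,0,0]],[[0,0,0],[0,0,0]],[[0,0,0],[0,0,0]]]' --jaw -1 --force 30

```text
time_s: 60.75
tcp_pos: [0.3504, 0.2515, 0.0233]
eef_rot: [-124.4, 90.0, 55.4]
contact_force: [0.5, 0.2, 4.7]
gripper_width: 0.0232
```

send_rows --plan '[[[0,0,0],[0,0,0]],[[0,0,0],[0,0,0]],[[-0.1,0,0],[0,0,0]],[[-0.3,0,0],[0,0,0]],[[-0.6,0,0],[0,0,0]]]'

```text
time_s: 61.25
tcp_pos: [0.3489, 0.2495, 0.1121]
eef_rot: [54.9, 89.7, -125.3]
contact_force: [0.8, 0.8, -4.3]
gripper_width: 0.0234
```

send_rows --plan '[[[0,0.32,-0.65],[0,0,0]],[[0,0.32,-0.65],[0,0,0]],[[0,0.32,-0.65],[0,0,0]],[[0,0.32,-0.65],[0,0,0]],[[0,0.32,-0.65],[0,0,0]]]'

```text
time_s: 61.75
tcp_pos: [0.4453, 0.2005, 0.1113]
eef_rot: [49.5, 89.6, -130.7]
contact_force: [-0.3, 0.3, -3.4]
gripper_width: 0.0233
```

send_rows --plan '[[[0,0.32,-0.65],[0,0,0]],[[0,0.32,-0.65],[0,0,0]],[[0,0.32,-0.65],[0,0,0]],[[0,0.32,-0.65],[0,0,0]],[[0,0.32,-0.65],[0,0,0]]]'

```text
time_s: 62.25
tcp_pos: [0.5412, 0.1525, 0.1106]
eef_rot: [44.8, 89.5, -135.4]
contact_force: [-0.5, 0.5, -2.8]
gripper_width: 0.0235
```

Run:
```python
from h import *
s,Q=st(); go(.545,.1565,.1017,(0,-1,0))
dz=s["tcp_pos"][2]-.0625; print(dz)
w=cloud(r.capture("side")); w[...,2]-=dz; print(tilt(w,(.545,.1565)))
```

```text
t 62.25 tcp [0.5412 0.1525 0.1106] F [-0.5  0.5 -2.8] w 0.0235 shift [ 0.32  -0.029 -0.027] turn [-0.005  0.008 -0.008]
0.048053123509770035
[ 5.450e-01  1.565e-01  1.000e-04 -1.000e-04  8.000e-04]
```

Run:
```python
from h import *
s,Q=st(); dz=s["tcp_pos"][2]-.0625
w=cloud(r.capture("side")); w[...,2]-=dz
for p in ((.545,.1565),(.542,.153),(.548,.155),(.543,.158)): print(tilt(w,p))
q=w[(np.hypot(w[...,0]-.543,w[...,1]-.154)<.075)&(w[...,2]>.053)&(w[...,2]<.085)]; print(len(q),q.min(0),q.max(0),(q.min(0)+q.max(0))/2)
```

```text
[ 0.5408  0.156  -0.0011 -0.0679  0.0433]
[ 0.5402  0.155  -0.0011 -0.0504  0.0332]
[ 5.425e-01  1.545e-01 -2.000e-04  2.400e-03  2.960e-02]
[ 0.5417  0.1564  0.     -0.0093  0.0129]
629 [0.47678382 0.08773324 0.05305699] [0.5970705  0.1992866  0.08449477] [0.53692716 0.14350992 0.06877588]
```

send_rows --plan '[[[0,-0.027,-0.03],[0,0.008,-0.008]],[[0.08,-0.027,-0.03],[0,0.008,-0.008]],[[0.16,-0.027,-0.03],[0,0.008,-0.008]],[[0.22,-0.027,-0.03],[0,0.008,-0.008]],[[0.24,-0.027,-0.03],[0,0.008,-0.008]]]'

```text
time_s: 62.85
tcp_pos: [0.5445, 0.156, 0.0731]
eef_rot: [32.9, 89.9, -147.3]
contact_force: [0.2, 0.8, -3.5]
gripper_width: 0.0233
```

send_rows --plan '[[[0.02,0,0],[0,0,0]],[[0.04,0,0],[0,0,0]],[[0.06,0,0],[0,0,0]],[[0.07,0,0],[0,0,0]],[[0.075,0,0],[0,0,0]]]'

```text
time_s: 63.35
tcp_pos: [0.5454, 0.1564, 0.0629]
eef_rot: [118.2, 90.0, -62.0]
contact_force: [-2.5, -0.3, 8.8]
gripper_width: 0.0235
```

send_rows --plan '[[[0,0,0],[0,0,0]],[[0,0,0],[0,0,0]],[[0,0,0],[0,0,0]],[[0,0,0],[0,0,0]],[[0,0,0],[0,0,0]]]' --jaw 0.2

```text
time_s: 63.85
tcp_pos: [0.5453, 0.1564, 0.0628]
eef_rot: [86.1, 90.0, -94.1]
contact_force: [0.4, 0.1, 0.5]
gripper_width: 0.0518
```

send_rows --plan '[[[-0.3,0,0],[0,0,0]],[[-0.6,0,0.1],[0,0,0]],[[-0.8,0,0.3],[0,0,0]],[[-0.8,-0.2,0.6],[0,0,0]],[[-0.8,-0.4,0.9],[0,0,0]]]'

```text
time_s: 64.35
tcp_pos: [0.4166, 0.2126, 0.1838]
eef_rot: [-134.1, 89.9, 45.6]
contact_force: [-0.0, 2.0, -0.4]
gripper_width: 0.0527
```

send_rows --plan '[[[0,-0.3,0.3],[0,0,0]],[[0,-0.3,0.3],[0,0,0]],[[0,-0.3,0.3],[0,0,0]],[[0,-0.3,0.3],[0,0,0]],[[0,-0.3,0.3],[0,0,0]]]'

```text
time_s: 64.85
tcp_pos: [0.3722, 0.2574, 0.1837]
eef_rot: [-136.6, 89.9, 43.1]
contact_force: [0.4, 0.6, 0.7]
gripper_width: 0.0529
```

```bash
python3 ev.py
python3 - <<'E'
from h import *
for n in ("side","top"):
    s=r.capture(n); w=cloud(s); print(n,[tilt(w,p).tolist() for p in ((.545,.1565),(.547,.155),(.5555,.3445),(.558,.343))])
    im=s["color"][:,:,::-1]; cv2.imwrite("pics/end_%s.png"%n,im)
E
```

```text
side A knob 46 c [0.554  0.3384] ext [0.024 0.02 ] zmax 0.111
side A dome 480 c [0.5524 0.3319] ext [0.118 0.112] zmax 0.085
side A low 317 c [0.5548 0.3135] ext [0.128 0.078] zmax 0.055
side B knob 59 c [0.5441 0.153 ] ext [0.025 0.026] zmax 0.11
side B dome 609 c [0.5411 0.1443] ext [0.115 0.112] zmax 0.085
side B low 379 c [0.5451 0.1354] ext [0.128 0.094] zmax 0.055
tiltA [ 0.5568  0.3436 -0.0015  0.0375  0.0352]
side L 0.0745 [ 0.478  -0.1787]
side M1 0.0655 [ 0.5592 -0.1697]
side M2 0.0657 [ 0.5531 -0.0731]
side S 0.0569 [ 0.625  -0.1668]
top A knob 66 c [0.5533 0.3439] ext [0.022 0.024] zmax 0.113
top A dome 1184 c [0.5545 0.3441] ext [0.12  0.121] zmax 0.085
top A low 156 c [0.5556 0.3417] ext [0.127 0.123] zmax 0.055
top B knob 55 c [0.5429 0.1566] ext [0.021 0.022] zmax 0.114
top B dome 1178 c [0.5431 0.1565] ext [0.12  0.122] zmax 0.085
top B low 116 c [0.5442 0.1565] ext [0.126 0.125] zmax 0.055
tiltA [ 5.564e-01  3.453e-01  1.000e-04 -8.000e-03  3.720e-02]
top L 0.0779 [ 0.4787 -0.174 ]
top M1 0.0681 [ 0.5593 -0.1662]
top M2 0.0682 [ 0.5525 -0.0677]
top S 0.0616 [ 0.6233 -0.1637]
side [[0.5467, 0.156, -0.0013, 0.0133, 0.0363], [0.5465, 0.1563, -0.0013, 0.0073, 0.0216], [0.5553, 0.3431, -0.0016, 0.0245, 0.0002], [0.5546, 0.3429, -0.0017, 0.0246, -0.0168]]
top [[0.5452, 0.1578, 0.0001, 0.0043, 0.0259], [0.5455, 0.1572, 0.0001, 0.0134, 0.0309], [0.5558, 0.345, 0.0002, 0.0069, 0.0229], [0.5543, 0.3467, 0.0003, -0.029, -0.005]]
```

View pics/end_side.png

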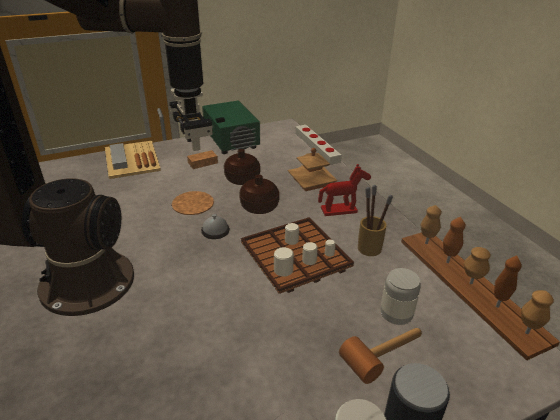

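View pics/end_top.png

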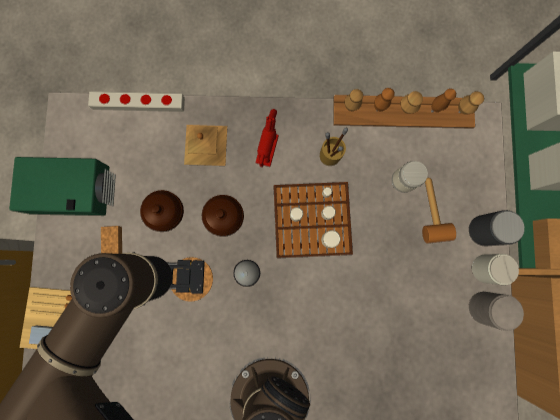

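Run:
```python
from h import *
print(r.close_job())
```

```text
the job is handed in; nothing more can be done
None
```

I found four cups in the two jars and stood all of them mouth down on the rack. One large, two medium and one small cup are each in the row of their size. Both jars are closed again with their own lids, and I handed the job in at about 65 s.

**Last checks:**
- **Cups:** the tops read about 74–78, 66–68 and 57–62 mm, as they should when standing on the slatted floor. From the centres, each cup is within about 4 mm of its row's centreline.
- **Lids:** both sit at rim height within about 2 mm, and within about 2 mm of their jar's axis. The tilt readings scatter from 0 to 0.037 rad, mostly camera noise, against the limit of 0.08.
- **Other things:** in the final pictures the other things look unmoved. The arm stopped clear of everything.

**What went wrong or disagreed:**
- **Height reading:** the reported tool height was 39 mm too low, so my first two grasps of lid A closed on air. I found the offset by touching the trivet and used it from then on.
- **Lid A:** on its first return it caught on the rim, about 5 mm off and tilted about 0.05 rad. I picked it up again and seated it.
- **Camera offset:** the side and top cameras disagree by about 3 mm in places, which stays inside the tolerances.
- **Jar B's medium cup:** I found no small cup under it. The lifting force of about 0.8 N fits a medium cup alone, but I did not see its inside.

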